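# Load the roller and slide the keeper plate home

### The job

Lay the upright roller on its side in the fixture's two V rests, centred between the shoulders and over the rests. Then cover it with the drilled keeper plate: slide the plate in under the fixture's lip until both holes drop over the studs and it lies flat on both shoulders. Do not shift or knock over the pen cup, drilled block, caliper or carton, and let go of everything at the end.

Things in the scene. Friction and masses are not known exactly. Their poses are not given: they have to be found in the camera images.
- cradle (a point): Centre of the loaded roller's axis in the fixed steel fixture, 50 mm above the desk. x: along the fixture towards its lip; y: along the loaded roller's axis; z up. Two 90-degree V rests at y = -32 and +32 mm, each 8 mm thick, 34 mm wide, tops 7 mm below this point. Between and beside them it is free down to the base plate (204 x 90 mm, 12 mm thick), out to the shoulder blocks at x = -54 and +54 mm.
- stud_near (a point): Tip of the near stud, upright, 10 mm in diameter, 8 mm tall, tip chamfered 1.5 mm: 65 mm to -x of the cradle point, 26 mm above it. It stands on the near shoulder block: flat top 18 mm above the cradle point, 60 mm wide (y), x = -78 to -54 mm from it.
- stud_far (a point): Tip of the far stud, like the near one: 65 mm to +x of the cradle point, 26 mm above it. It stands on the far shoulder block: flat top 18 mm above the cradle point, 60 mm wide (y), x = +54 to +92 mm from it.
- lip (a point): Middle of the lower free edge of the overhanging lip: 77 mm to +x of the cradle point, 38 mm above it. The lip is 68 mm wide (y), 8 mm thick, and reaches from here 15 mm on to an upright end wall at x = +92 mm. The seated plate reaches 11 mm under it, so the plate cannot be lowered straight onto the studs: its leading edge must first slide in under the lip, over the stud tips.
- roller_mid (a point): Centre of the plain aluminium roller, a solid cylinder 30 mm in diameter and 90 mm long, 0.12 to 0.24 kg, standing upright on the desk at the start. Its z axis runs along the cylinder. Loaded, its top lies 3 mm below the shoulder tops.
- plate_grip (a point): Centre of the keeper plate's dark grip block: 12 (x) x 40 (y) mm, 40 mm tall on the plate's middle. Plate: aluminium, 176 (x) x 60 (y) x 6 mm, flat on the desk at first, two 13 mm holes on its centre line at x = -65 and +65 mm; same turned half round; about 0.25 kg in all. This point is 26 mm above the plate's underside; seated it is 44 mm above the cradle point. z up.
- pen_cup: Bystander beside the roller: black cup of pens, 60 mm in diameter, 90 mm tall, with pens up to 150 mm above the desk. Origin at the centre of its underside.
- setup_block: Bystander beside the plate: flat steel block with drilled holes, 50 (x) x 75 (y) x 25 mm tall. Origin at the centre of its underside.
- caliper: Bystander beyond the fixture: caliper lying flat along its y axis, 220 mm long, 12 mm tall, its jaws pointing to -x. Origin under the middle of its beam.
- carton: Bystander: small white carton 80 (x) x 120 (y) x 60 mm tall at one side. Origin at the centre of its underside.
There are look-alikes about, which are no part of the job. Several things look just like the part that bears cradle: the one meant starts farthest to the robot's right. Leave any pink look-alike of the part that bears plate_grip alone.

How it is judged:
On the way, in this order (a step that is already met when the one before it is completed fails the run):
1. the roller lies in the V rests (x of roller_mid in the frame of cradle between -0.004 and 0.004 m and y of roller_mid in the frame of cradle between -0.012 and 0.012 m and z of roller_mid in the frame of cradle between -0.003 and 0.003 m and angle between the z axis of roller_mid and the y axis of cradle, either way round below 0.08 rad), for 0.2 s.
2. the plate lies down over both studs (x of plate_grip in the frame of cradle between -0.003 and 0.003 m and y of plate_grip in the frame of cradle between -0.003 and 0.003 m and z of plate_grip in the frame of cradle between 0.042 and 0.0458 m and angle between the x axis of plate_grip and the x axis of cradle, either way round below 0.06 rad and angle between plate_grip's own z axis and vertical below 0.03 rad), for 0.2 s.
At the end, for the whole second after the job is handed in: Roller at rest in both V rests: centre within 4 mm across, 3 mm in height, 12 mm along, axis within 0.08 rad. Keeper plate at rest over both studs, flat on the shoulders: middle within 3 mm, height within 2 mm, level within 0.03 rad, in line within 0.06 rad (all of step 1 and all of step 2 and linear speed of each of roller, plate below 0.02 m/s); the robot touches nothing.
It fails at once if the pen cup is shifted by more than 25 mm or tipped (distance of pen_cup from where it was at the start of the episode above 0.025 m or angle between pen_cup's own z axis and vertical above 0.5 rad).
It fails at once if the drilled block is shifted by more than 25 mm or tipped (distance of setup_block from where it was at the start of the episode above 0.025 m or angle between setup_block's own z axis and vertical above 0.5 rad).
It fails at once if the caliper is shifted by more than 25 mm or tipped (distance of caliper from where it was at the start of the episode above 0.025 m or angle between caliper's own z axis and vertical above 0.5 rad).
It fails at once if the white carton is shifted by more than 25 mm or tipped (distance of carton from where it was at the start of the episode above 0.025 m or angle between carton's own z axis and vertical above 0.5 rad).
It also fails if it takes over 61 s, if anything falls off the work surface, if the arm or the gripper's body presses on something with over 40 N, if the wrist force passes 120 N, or if a joint passes its speed limit or range.

### The arm

A 6-joint arm with a two-finger parallel gripper is mounted at the origin on the work surface. World frame = base frame: x ahead of the robot, y to its left, z up, the work surface at z = 0. Lengths are in m, angles in rad, forces in N, time in s.
With the tool pointing down it reaches from about 0.35 to 0.875 m from the base axis. Payload 4.2 kg.
Tool frame: the origin (TCP) lies midway between the tips of the shut fingers; the grasp point (between the pads) lies 19 mm behind it; y points along the fingers, x is the direction in which the jaws open and shut, and the axes are right-handed (so a half turn about y gives the same grasp; the last joint's range is limited). The gripper opens to 85 mm and grips with 20 to 120 N. Pads are 22 mm wide; open, the fingers measure 114 mm over their backs; the gripper's body (76 mm by 85 mm) begins 54 mm behind the grasp point. The pads swing forward as they close: fully open they stand 13 mm farther back than shut.
Start: joints at [-0.866, 0.385, 0.008, 0, -1.194, -0.259], TCP at [0.269, -0.564, 0.231] pointing down, gripper open.
Joint ranges: [-3.14, 3.14], [-1.21, 2.06], [-1.07, 1.41], [-3.16, 2.05], [-2.99, -0.16], [-3.1, 3.1]. Speed limits (rad/s): [2.79, 2.79, 3.14, 3.14, 3.14, 3.14].

### API

Orientations are given as a unit quaternion [w, x, y, z].
In Python, from bench import * gives the robot as it stands.
- The arm moves only by the shell command python3 -m crank 'ROWS' [FORCE]. ROWS is JSON, a list of rows, each a list of 7 numbers: the shift along the tool's x, y, z in cm, then the turn, a rotation vector about the tool's x, y, z in rad, then the finger opening in cm, from 0 to 8.54. In form: [[x, y, z, wx, wy, wz, claw], ...]. A call has 1 to 8 rows; each row shifts and turns the commanded pose from where the row before left it, along the tool's axes as they then stand; what a row does not reach is not made up. A row lasts 1/10 s, in which the tool goes at most 50 mm and 8.59 degrees, less where a joint would pass 70% of its speed; a pose out of reach is approached as far as the arm can. A call is refused whole if a number of a shift passes 5 or a number of a turn 0.15, either way. A call with a gripper value outside its range is refused whole. The fingers move at their own pace and stop on an object; FORCE is the grip in N (left out, the last holds). Time passes only in rows, so rows that do not move let the fingers close. It gives the time, the measured TCP pose, the force and the opening at its end, in the units of the state.
- read_state(): the state, without advancing time (a new reading comes with each control period).
- grab_frame(name): name is "scene" or "top" or "wrist"; returns the picture (384x512x3 uint8, red, green, blue); there is no depth.
- camera_info(name): a dict with "fx", "fy", "cx", "cy" (pixels), "rvec" (rotation vector, rad) and "tvec" (3), from world to camera coordinates, as OpenCV has them. Camera axes: x right, y down, z forward; pixel columns grow to the right and rows downward; lengths in m; the calibration is good to about 2 mm. A picture is of the moment at which its call begins: read the wrist's pose just before it. camera_info takes no time and is no camera call; for the wrist camera it gives the pose at the moment of the call.
- finish_job(): hands the job in, once; it reports no verdict.
Trained networks look in the newest picture that a camera, given by its name, has taken for a name from the list of things; names that differ only in an ending like _2 or _b are one class to them, and where a whole thing is asked for, a point or a joint stands for the part that bears it (a point fixed in the world has none). Each returns a list of dicts, best first, with "p" (0 to 1); they miss things now and then, are a little off and sometimes report something else, mostly with a low value. They report only what shows in the picture. A call takes as long as a camera call. They do not tell look-alikes from the thing itself.
- regions_of(target, camera): "region" (384x512 bool, what is visible of it).
- place_of(target, camera): "point" ([x, y, z] in m, in the coordinates of the camera as it stood for that picture, good to about 4 mm: a listed point, or the origin of a listed thing).
The state is a dict: "time_s": time; "q": joint angles; "dq": joint speeds; "tau": joint torques, N m; "tool_pos": TCP position; "orientation": TCP orientation; "wrist_force": force on the tool from outside, world axes, zero at the start; "wrist_torque": the same for the moment, N m; "width": finger opening in m.
Only numpy, scipy, OpenCV 4.12 (cv2) and the standard library are available. Lean on these libraries where they do the work, as an engineer would, in place of code of your own. Each camera call takes 0.05 s, during which the arm holds its last target.

## Working session

There is one attempt and no reset: what is moved stays moved. The work goes in short steps, Python scripts to look and compute and a shell command to move; the robot and the scene stay as the last step left them, time stands still between calls to the robot, and variables do not carry over. Pictures are saved under pics/ and viewed, and the job is handed in when it is done.

```bash
ls; mkdir -p pics; cat > h.py <<'E'
from bench import *
import numpy as np, cv2
from scipy.spatial.transform import Rotation as R
def ext(n):
    c=camera_info(n); Rm=cv2.Rodrigues(np.array(c["rvec"],float))[0]; t=np.array(c["tvec"],float).ravel()
    K=np.array([[c["fx"],0,c["cx"]],[0,c["fy"],c["cy"]],[0,0,1]]); return K,Rm,t
def c2w(n,p):
    K,Rm,t=ext(n); return Rm.T@(np.array(p)-t)
def w2p(n,P):
    K,Rm,t=ext(n); q=(Rm@np.atleast_2d(P).T).T+t; q=(K@q.T).T; return q[:,:2]/q[:,2:]
def ray(n,uv,z):
    K,Rm,t=ext(n); d=Rm.T@(np.linalg.inv(K)@np.array([uv[0],uv[1],1.])); o=-Rm.T@t
    return o+d*(z-o[2])/d[2]
def save(n,f,s=1):
    im=grab_frame(n); cv2.imwrite('pics/'+f,cv2.resize(im[:,:,::-1],None,fx=s,fy=s)); return im
def st():
    s=read_state(); q=s["orientation"]; return s,R.from_quat([q[1],q[2],q[3],q[0]])
E
python3 - <<'E'
from h import *
for n in ["scene","top","wrist"]:
    save(n,n+'0.png',1.5)
s,r=st(); print(s); print(r.as_matrix().round(3))
for n in ["scene","top"]:
    for t in ["cradle","stud_near","stud_far","lip","roller_mid","plate_grip","pen_cup","setup_block","caliper","carton"]:
        try:
            for d in place_of(t,n): print(n,t,round(d["p"],2),c2w(n,d["point"]).round(4))
        except Exception as e: print(n,t,e)
print(read_state()["time_s"])
E
```

```text
pics
{'time_s': 0.15, 'q': array([-8.66392181e-01,  3.85432703e-01,  6.97435171e-03, -3.34015599e-04,
       -1.19401645e+00, -2.58588930e-01]), 'dq': array([-0.00106004, -0.00271747,  0.00440608,  0.00266513,  0.00102548,
       -0.00038459]), 'tau': array([-1.13775703e-03, -3.92677617e+01,  1.88581520e+01,  4.18862119e+00,
       -3.40599770e-03, -1.55740498e-06]), 'tool_pos': array([ 0.26931974, -0.56352662,  0.23045723]), 'orientation': array([-0.37766637,  0.3765996 ,  0.59842139, -0.59785675]), 'wrist_force': array([0.09058335, 0.12932334, 0.15044815]), 'wrist_torque': array([-0.01517508, -0.0413768 ,  0.01203041]), 'width': 0.08551702064760532}
[[-0.431 -0.001 -0.902]
 [ 0.902  0.001 -0.431]
 [ 0.002 -1.     0.   ]]
scene cradle 0.89 [0.7991 0.2545 0.0498]
scene cradle 0.76 [0.3135 0.1299 0.0516]
scene cradle 0.61 [ 0.5353 -0.0605  0.0492]
scene stud_near 0.83 [ 0.4728 -0.0758  0.0749]
scene stud_near 0.74 [0.2548 0.1078 0.0776]
scene stud_near 0.65 [0.7405 0.2202 0.0755]
scene stud_far 0.91 [ 0.6017 -0.0453  0.0729]
scene stud_far 0.88 [0.3749 0.1593 0.0786]
scene stud_far 0.
[... 842 characters left out ...]
1 0.0757]
top stud_near 0.72 [ 0.4726 -0.0792  0.0749]
top stud_near 0.66 [ 0.5996 -0.0437  0.0752]
top stud_far 0.96 [0.3742 0.1618 0.0804]
top stud_far 0.87 [ 0.5991 -0.045   0.0783]
top stud_far 0.58 [0.8556 0.292  0.0776]
top lip 0.97 [0.3884 0.1646 0.0896]
top lip 0.96 [ 0.6102 -0.0366  0.0858]
top lip 0.64 [0.8666 0.2973 0.0927]
top roller_mid 0.64 [ 0.461  -0.2842  0.0473]
top plate_grip 0.87 [0.5994 0.5056 0.0258]
top plate_grip 0.71 [0.5604 0.1429 0.0259]
top plate_grip 0.31 [0.5993 0.3154 0.0013]
top pen_cup 0.98 [ 0.5529 -0.3318 -0.0017]
top setup_block 0.82 [ 5.996e-01  3.093e-01 -4.000e-04]
top caliper 0.97 [ 0.767  -0.0022  0.0026]
top carton 0.91 [ 0.4246  0.5409 -0.0063]
1.15
```

View pics/scene0.png

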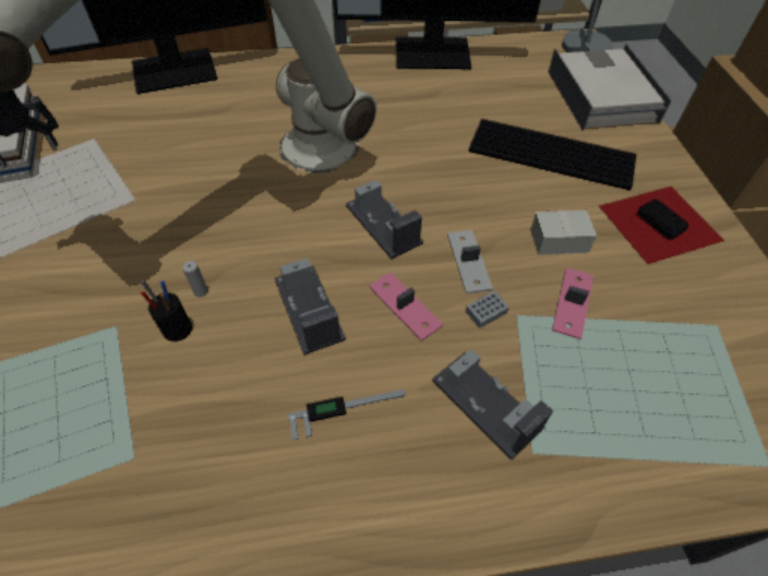

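View pics/top0.png

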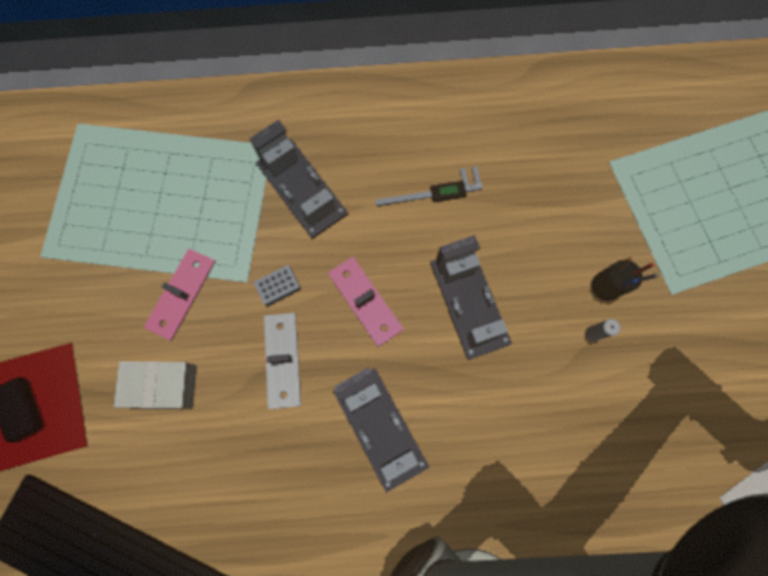

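View pics/wrist0.png

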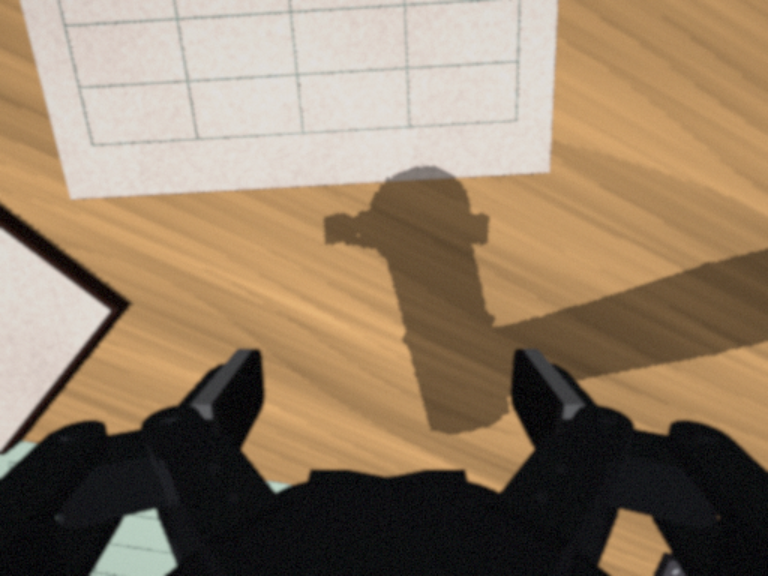

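```bash
cat > wc.py <<'E'
from h import *
s,r=st(); K,Rm,t=ext("wrist"); o=-Rm.T@t
print("cam in tool",r.inv().apply(o-s["tool_pos"]).round(4)); print((r.inv().as_matrix()@Rm.T).round(3)); print(K, s["time_s"])
E
python3 wc.py
python3 - <<'E'
from h import *
for n in ["scene","top"]:
    grab_frame(n)
    for t in ["roller_mid","pen_cup"]:
        for d in regions_of(t,n):
            v,u=np.nonzero(d["region"]); print(n,t,round(d["p"],2),len(u),u.min(),u.max(),v.min(),v.max())
E
```

```text
cam in tool [ 0.0005 -0.1426  0.0691]
[[ 1.    -0.    -0.001]
 [ 0.001 -0.269  0.963]
 [-0.    -0.963 -0.269]]
[[276.60423615   0.         257.97324624]
 [  0.         276.60423615 189.21301215]
 [  0.           0.           1.        ]] 1.15
scene roller_mid 0.63 272 121 138 174 197
scene pen_cup 0.75 794 94 127 187 227
top roller_mid 0.82 249 389 412 213 227
top pen_cup 0.79 687 394 437 172 199
top pen_cup 0.51 1302 176 199 209 271
```

```bash
python3 -m crank '[[0,0,0,-0.14,0,0,8.54],[0,0,0,-0.14,0,0,8.54],[0,0,0,0,0.14,0,8.54],[0,0,0,0,0.14,0,8.54]]' 40; python3 -c "
from h import *
s,r=st();print(s['q'].round(4),s['tool_pos'].round(4));print(r.as_matrix().round(3))"
```

```text
time_s: 1.85
tool_pos: [0.2684, -0.5648, 0.2314]
orientation: [-0.414, 0.495, 0.623, -0.442]
wrist_force: [-0.3, -0.4, -0.4]
width: 0.0856
[-1.0131  0.4003  0.1139 -0.2925 -1.2639 -0.3139] [ 0.2684 -0.5648  0.2314]
[[-0.167  0.25  -0.954]
 [ 0.983  0.118 -0.141]
 [ 0.078 -0.961 -0.266]]
```

```bash
cat > kin.py <<'E'
import numpy as np, json, os
from scipy.spatial.transform import Rotation as R
from scipy.optimize import least_squares
# Fanuc-like: J1 z, J2 +y, J3 -y, J4 -x, J5 -y, J6 -x
AX=[[0,0,1],[0,1,0],[0,-1,0],[-1,0,0],[0,-1,0],[-1,0,0]]
def fk(p,q,pts=False):
    z0,a1,a2,a3,d4,lat,d6=p
    off=[[0,0,0],[a1,0,z0],[0,0,a2],[0,0,a3],[d4,0,0],[0,lat,0]]
    T=R.identity(); x=np.zeros(3); P=[]
    for i in range(6):
        x=x+T.apply(off[i]); P.append(x); T=T*R.from_rotvec(np.array(AX[i])*q[i])
    x=x+T.apply([d6,0,0]); P.append(x)
    return (x,T,P) if pts else (x,T)
E
python3 - <<'E'
from kin import *
Q=[[-.8664,.3854,.0070,-.0003,-1.1940,-.2586],[-1.0131,.4003,.1139,-.2925,-1.2639,-.3139]]
X=[[.2693,-.5635,.2305],[.2684,-.5648,.2314]]
M=[np.array([[-0.431,-0.001,-0.902],[0.902,0.001,-0.431],[0.002,-1,0]]),np.array([[-0.167,.25,-.954],[.983,.118,-.141],[.078,-.961,-.266]])]
for q,m in zip(Q,M):
    T=fk([.2,0,.4,0,.4,.16,.3],q)[1]; print((T.as_matrix().T@m).round(3))
f=lambda p: np.concatenate([fk(p,q)[0]-x for q,x in zip(Q,X)])
from itertools import product
for p0 in ([.25,0,.45,0,.45,-.16,.3],[.2,0,.5,.1,.45,-.16,.3]):
    r=least_squares(lambda p:np.r_[f(p)*1000,(p-p0)*3],p0); print(r.x.round(4),f(r.x).round(4))
E
```

```text
[[-0.  1.  0.]
 [-0. -0. -1.]
 [-1.  0.  0.]]
[[-0.  1.  0.]
 [ 0. -0. -1.]
 [-1.  0. -0.]]
[ 0.256   0.0393  0.4766 -0.015   0.4211 -0.1598  0.2977] [-0. -0. -0. -0.  0.  0.]
[ 0.2018  0.0169  0.527  -0.0066  0.4216 -0.1598  0.2977] [ 0. -0. -0. -0.  0.  0.]
```

```bash
python3 -m crank '[[0,0,0,0.14,0,0,8.54],[0,0,0,0.14,0,0,8.54],[0,-2,0,0,0.14,0,8.54],[0,-2,0,0,0.14,0,8.54],[0,-2,0,0,0.14,0,8.54],[0,0,0,0,0.14,0,8.54],[0,0,0,0,0.14,0,8.54],[0,0,0,0,0.14,0,8.54]]'; python3 -c "
from h import *
s,r=st();print(list(s['q'].round(4)),s['tool_pos'].round(4))"
python3 -m crank '[[0,0,0,0,0.14,0,7],[0,0,0,0,0.14,0,7],[0,0,0,0,0.14,0,7],[0,0,0,0,0.14,0,7],[0,0,0,0,0.14,0,7],[0,0,0,0,0.14,0,7],[0,0,0,0,0.14,0,7],[0,0,0,0,0.14,0,7]]'; python3 -c "
from h import *
s,r=st();print(list(s['q'].round(4)),s['tool_pos'].round(4));print(r.as_matrix().round(3))"
```

```text
time_s: 2.65
tool_pos: [0.271, -0.5683, 0.2913]
orientation: [0.663, -0.609, -0.312, 0.304]
wrist_force: [0.4, 0.2, 0.3]
width: 0.0854
[np.float64(-0.8832), np.float64(0.4016), np.float64(0.1915), np.float64(-0.0287), np.float64(-1.4322), np.float64(-1.3518)] [ 0.271  -0.5683  0.2913]
time_s: 3.45
tool_pos: [0.2709, -0.5683, 0.2911]
orientation: [0.727, -0.677, 0.088, -0.066]
wrist_force: [0.1, -0.2, 0.4]
width: 0.0702
[np.float64(-0.8833), np.float64(0.4018), np.float64(0.1913), np.float64(-0.0286), np.float64(-1.4322), np.float64(-2.4718)] [ 0.2709 -0.5683  0.2911]
[[ 0.976 -0.024  0.217]
 [-0.215  0.073  0.974]
 [-0.039 -0.997  0.067]]
```

```bash
cat > data.py <<'E'
Q=[[-.8664,.3854,.0070,-.0003,-1.1940,-.2586],[-1.0131,.4003,.1139,-.2925,-1.2639,-.3139],[-.8832,.4016,.1915,-.0287,-1.4322,-1.3518]]
X=[[.2693,-.5635,.2305],[.2684,-.5648,.2314],[.271,-.5683,.2913]]
E
cat >> kin.py <<'E'
from data import Q,X
def fit():
    p0=np.array([.25,0,.45,0,.45,-.16,.3])
    f=lambda p: np.concatenate([fk(p,q)[0]-x for q,x in zip(Q,X)])
    return least_squares(lambda p:np.r_[f(p)*1000,(p-p0)*3],p0).x
TM=np.array([[0,1,0],[0,0,-1],[-1,0,0]])
LO=np.array([-3.14,-1.21,-1.07,-3.16,-2.99,-3.1]);HI=np.array([3.14,2.06,1.41,2.05,-.16,3.1])
def pose(zaz,pitch):
    # approach y: angle pitch below horizontal in direction zaz ; x horizontal
    h=np.array([np.cos(zaz),np.sin(zaz),0]); u=np.array([0,0,1])
    y=h*np.cos(pitch)-u*np.sin(pitch); z=h*np.sin(pitch)+u*np.cos(pitch); x=np.cross(y,z)
    return np.stack([x,y,z],1)
def ik(p,x,M,q0):
    best=None
    for q00 in [q0]+[np.random.default_rng(i).uniform(LO,HI) for i in range(6)]:
        def e(q):
            xx,T=fk(p,q); return np.r_[(xx-x)*5,R.from_matrix((T.as_matrix()@TM).T@M).as_rotvec()]
        r=least_squares(e,np.clip(q00,LO+.01,HI-.01),bounds=(LO,HI))
        if best is None or r.cost<best.cost-1e-6: best=r
        if best.cost<1e-6: break
    return best
E
python3 - <<'E'
from kin import *
p=fit(); print(p.round(4))
q0=np.array([-.8833,.4018,.1913,-.0286,-1.4322,-2.4718])
for zaz in (40,60,77,-30,-75):
  for pit in (10,25,40):
    M=pose(np.radians(zaz),np.radians(pit)); x=np.array([.462,-.286,.052])+.019*M[:,1]
    r=ik(p,x,M,q0); P=np.array(fk(p,r.x,True)[2])
    print(zaz,pit,'%.1e'%r.cost,r.x.round(2),P[2:,2].round(3))
E
```

```text
[ 0.2016  0.0167  0.5252 -0.0044  0.4217 -0.1598  0.2979]
40 10 4.7e-18 [-1.01  0.87 -0.1  -1.36 -1.5  -2.17] [0.539 0.537 0.189 0.1   0.049]
40 25 4.1e-22 [-0.93  0.73 -0.14 -1.24 -1.28 -2.31] [0.593 0.59  0.267 0.17  0.044]
40 40 9.3e-21 [-0.81  0.61 -0.18 -1.07 -1.06 -2.51] [0.632 0.629 0.33  0.231 0.04 ]
60 10 4.0e-20 [-0.91  0.94  0.11 -1.16 -1.7  -2.25] [0.513 0.51  0.2   0.1   0.049]
60 25 5.8e-26 [-0.85  0.81  0.04 -1.04 -1.49 -2.32] [0.565 0.562 0.269 0.17  0.044]
60 40 1.6e-30 [-0.75  0.69 -0.03 -0.89 -1.27 -2.44] [0.607 0.604 0.325 0.231 0.04 ]
77 10 2.5e-21 [-0.82  1.    0.27 -1.02 -1.87 -2.27] [0.487 0.483 0.202 0.1   0.049]
77 25 1.4e-27 [-0.77  0.87  0.18 -0.89 -1.66 -2.29] [0.539 0.535 0.266 0.17  0.044]
77 40 3.8e-31 [-0.69  0.75  0.08 -0.76 -1.44 -2.35] [0.584 0.581 0.317 0.231 0.04 ]
-30 10 3.2e-23 [-1.11  1.06 -0.89 -2.56 -1.71 -1.36] [0.458 0.46  0.068 0.1   0.049]
-30 25 1.4e-23 [-1.07  0.76 -0.9  -2.61 -1.21 -1.52] [0.582 0.583 0.163 0.17  0.044]
-30 40 4.1e-22 [-0.98  0.5  -0.76 -2.51 -0.6  -1.81] [0.663 0.662 0.26  0.231 0.04 ]
-75 10 6.5e-04 [-0.22  0.87 -1.07  2.05 -1.57 -1.9 ] [0.54  0.542 0.148 0.097 0.049]
-75 25 3.8e-03 [-0.25  0.69 -1.05  2.05 -1.21 -1.69] [0.607 0.608 0.192 0.169 0.046]
-75 40 3.2e-03 [-0.34  0.53 -1.01  2.05 -0.85 -1.48] [0.654 0.654 0.232 0.236 0.043]
```

```bash
cat > go.py <<'E'
from h import *
from kin import pose,ik,fit,fk
def go(x,M,check=True):
    s,r=st(); x=np.array(x); Rt=R.from_matrix(M)
    rv=(r.inv()*Rt).as_rotvec(); d=x-s["tool_pos"]
    print("t",s["time_s"],"rotvec",rv.round(3),"shift cur cm",(r.inv().apply(d)*100).round(2),"shift final cm",(Rt.inv().apply(d)*100).round(2),"world cm",(d*100).round(2))
    if check:
        b=ik(fit(),x,M,s["q"]); print("ik",'%.0e'%b.cost,b.x.round(2))
E
python3 - <<'E'
from go import *
rad=np.radians
M=pose(rad(50),rad(25)); g=np.array([.462,-.286,.048])+.019*M[:,1]
go(g-.12*M[:,1],M)
p=fit(); q0=read_state()["q"]
f=np.radians(14.5)
for zaz,pit in((104.5,115),(104.5,90),(-75.5,115)):
    M=pose(rad(zaz),rad(pit)); x=np.array([.536,-.06,.05])+.019*M[:,1]
    b=ik(p,x,M,q0); print(zaz,pit,b.cost,b.x.round(2),M.round(2).tolist())
E
```

```text
t 3.45 rotvec [ 1.056  0.394 -0.318] shift cur cm [ 9.12 21.23 22.2 ] shift final cm [-3.51 30.91 -7.7 ] world cm [ 13.23  21.22 -20.04]
ik 3e-26 [-1.05  0.73  0.04 -1.02 -1.54 -2.38]
104.5 115 3.0100009986684575e-21 [ 0.28  0.47 -0.81  1.   -0.53  2.18] [[0.97, 0.11, -0.23], [0.25, -0.41, 0.88], [0.0, -0.91, -0.42]]
104.5 90 9.030062166446179e-18 [ 0.19  0.49 -0.43 -0.   -0.65 -3.08] [[0.97, -0.0, -0.25], [0.25, 0.0, 0.97], [0.0, -1.0, 0.0]]
-75.5 115 1.688591904390995e-25 [-0.06  0.59 -0.13 -0.48 -1.05  0.59] [[-0.97, -0.11, 0.23], [-0.25, 0.41, -0.88], [0.0, -0.91, -0.42]]
```

```bash
python3 -m crank '[[0,0,0,0.132,0.049,-0.04,5.8],[0,0,0,0.132,0.049,-0.04,5.8],[0,0,0,0.132,0.049,-0.04,5.8],[0,0,0,0.132,0.049,-0.04,5.8],[0,0,0,0.132,0.049,-0.04,5.8],[0,0,0,0.132,0.049,-0.04,5.8],[0,0,0,0.132,0.049,-0.04,5.8],[0,0,0,0.132,0.049,-0.04,5.8]]'
python3 -m crank '[[-0.5,4,-1.1,0,0,0,5.8],[-0.5,4,-1.1,0,0,0,5.8],[-0.5,4,-1.1,0,0,0,5.8],[-0.5,4,-1.1,0,0,0,5.8],[-0.5,4,-1.1,0,0,0,5.8],[-0.5,4,-1.1,0,0,0,5.8],[-0.5,4,-1.1,0,0,0,5.8]]'
cat > look.py <<'E'
import sys
from h import *
f=sys.argv[1]
im=save("wrist",f,1.5)
for t in sys.argv[2:]:
    for d in place_of(t,"wrist"): print(t,round(d["p"],2),c2w("wrist",d["point"]).round(4))
print(read_state()["time_s"])
E
python3 look.py w1.png roller_mid pen_cup; python3 - <<'E'
from go import *
M=pose(np.radians(50),np.radians(25)); g=np.array([.462,-.286,.048])+.019*M[:,1]
go(g-.12*M[:,1],M); s,r=st();print(list(s["q"].round(4)),s["tool_pos"])
E
```

```text
time_s: 4.25
tool_pos: [0.2706, -0.5691, 0.2912]
orientation: [0.919, -0.201, 0.072, -0.333]
wrist_force: [0.6, 0.5, -1.3]
width: 0.0578
time_s: 4.95
tool_pos: [0.3861, -0.3748, 0.1023]
orientation: [0.918, -0.204, 0.072, -0.331]
wrist_force: [0.7, -0.3, 0.1]
width: 0.0578
pen_cup 0.72 [ 5.496e-01 -3.241e-01 -2.000e-04]
pen_cup 0.4 [0.4501 0.308  0.0279]
5.1
t 5.1 rotvec [-0.003  0.002 -0.009] shift cur cm [0.24 2.67 0.02] shift final cm [0.22 2.68 0.03] world cm [ 1.73  1.73 -1.1 ]
ik 2e-23 [-1.05  0.73  0.04 -1.02 -1.54 -2.38]
[np.float64(-1.0778), np.float64(0.7013), np.float64(0.0378), np.float64(-0.9967), np.float64(-1.5838), np.float64(-2.3901)] [ 0.38583073 -0.37341575  0.10171803]
```

View pics/w1.png

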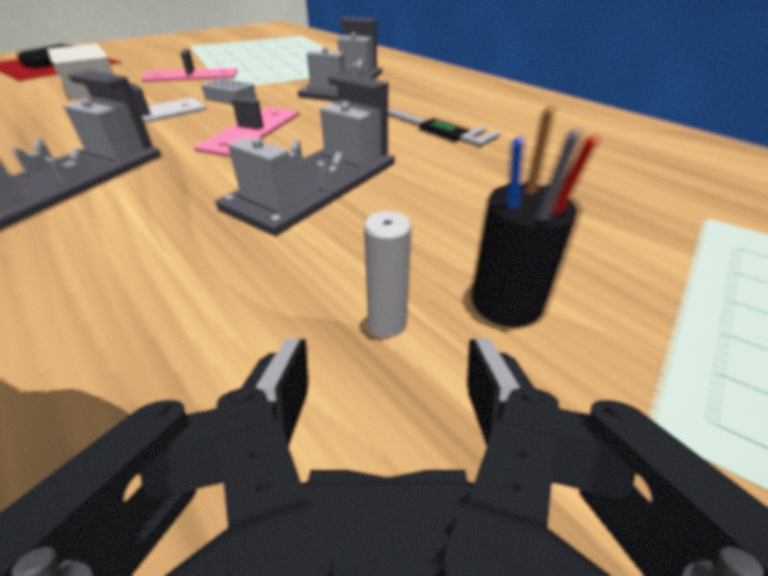

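```bash
python3 - <<'E'
from go import *
print(ray("wrist",(388/1.5,225/1.5),.09), ray("wrist",(387/1.5,277/1.5),.045))
# top edges
a=ray("top",(389.,220),.05)
g=ray("wrist",(388/1.5,225/1.5),.09); 
M=pose(np.radians(50),np.radians(25)); x=np.array([g[0],g[1],.048])+.019*M[:,1]; go(x,M,False)
E
```

```text
[ 0.45503762 -0.28922124  0.09      ] [ 0.45839287 -0.2841478   0.045     ]
t 5.1 rotvec [-0.003  0.002 -0.009] shift cur cm [ 1.000e-02  1.405e+01 -3.100e-01] shift final cm [-0.11 14.05 -0.26] world cm [ 8.03  9.74 -6.17]
```

```bash
python3 -m crank '[[0,3.6,-0.1,0,0,0,5.8],[0,3.6,-0.1,0,0,0,5.8],[0,3.6,-0.1,0,0,0,5.8],[0,3.5,0,0,0,0,5.8],[0,0,0,0,0,0,5.8]]'
python3 look.py w2.png
```

```text
time_s: 5.6
tool_pos: [0.4689, -0.2747, 0.0395]
orientation: [0.919, -0.203, 0.073, -0.33]
wrist_force: [-0.7, 0.1, -0.6]
width: 0.0581
5.65
```

View pics/w2.png

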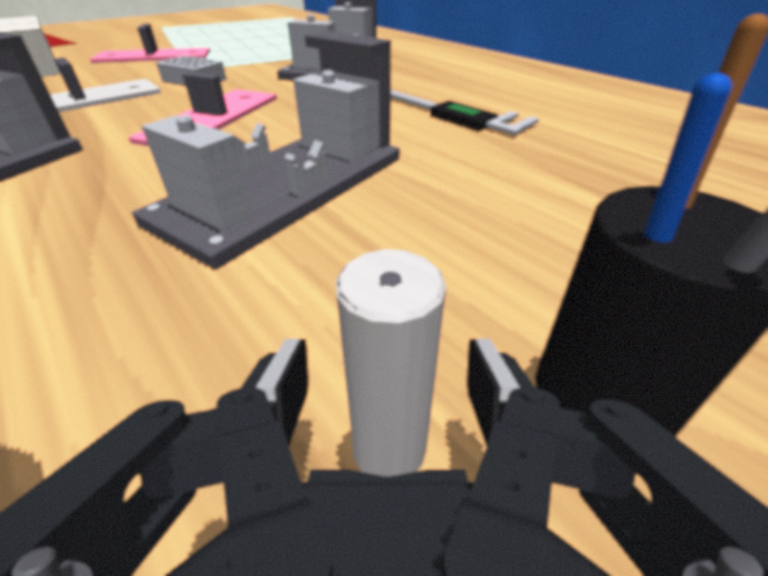

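```bash
python3 - <<'E'
from go import *
g=ray("wrist",(391/1.5,280/1.5),.09); print(g); s,r=st()
# tool coords of roller axis at several heights
for z in (.04,.045,.05,.055): print(z,(r.inv().apply(np.array([g[0],g[1],z])-s["tool_pos"])*1000).round(1))
E
```

```text
[ 0.45798398 -0.28902885  0.09      ]
0.04 [  0.1 -14.6  -6.8]
0.045 [  0.1 -16.7  -2.3]
0.05 [  0.1 -18.8   2.2]
0.055 [  0.1 -20.9   6.8]
```

```bash
python3 -m crank '[[0,0,0,0,0,0,2],[0,0,0,0,0,0,2],[0,0,0,0,0,0,2],[0,0,0,0,0,0,2],[0,0,0,0,0,0,2]]' 70
python3 -m crank '[[0,-0.8,1.8,0,0,0,2],[0,-0.8,1.8,0,0,0,2],[0,-0.8,1.8,0,0,0,2],[0,-0.8,1.8,0,0,0,2],[0,-0.8,1.8,0,0,0,2],[0,0,0,0,0,0,2]]'
python3 look.py w3.png roller_mid
```

```text
time_s: 6.15
tool_pos: [0.4677, -0.2781, 0.0411]
orientation: [0.918, -0.204, 0.071, -0.332]
wrist_force: [-0.8, -2.5, 5.0]
width: 0.0279
time_s: 6.75
tool_pos: [0.4691, -0.2762, 0.1404]
orientation: [0.918, -0.205, 0.07, -0.332]
wrist_force: [-0.4, -0.7, -2.2]
width: 0.0282
roller_mid 0.8 [ 0.4622 -0.2837  0.1425]
6.85
```

View pics/w3.png

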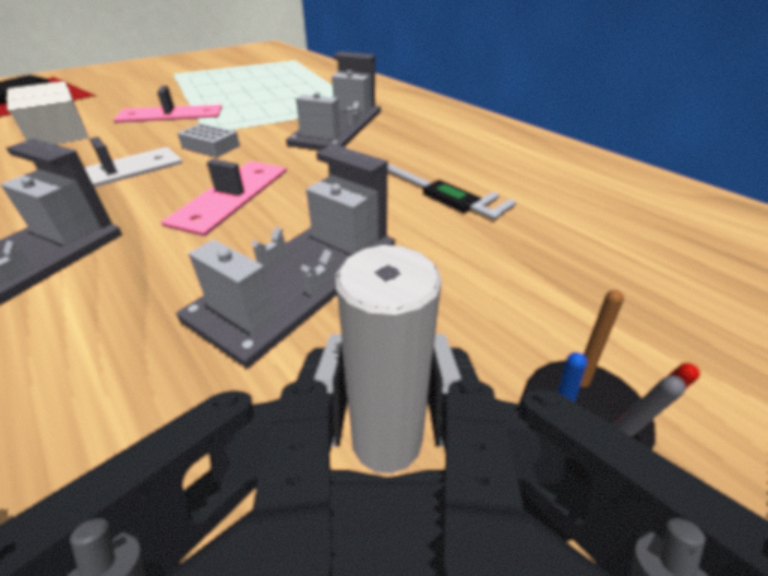

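```bash
cat > rp.py <<'E'
import sys
from h import *
def rp(top,bot):
    s,r=st(); K,Rm,t=ext("wrist"); o=r.inv().apply(-Rm.T@t-s["tool_pos"])
    def hit(uv): 
        d=r.inv().apply(Rm.T@(np.linalg.inv(K)@[uv[0],uv[1],1.])); return o+d*(-o[0]/d[0]) if 0 else (o,d)
    from scipy.optimize import least_squares
    def proj(P): 
        q=K@(Rm@(s["tool_pos"]+r.apply(P))+t); return q[:2]/q[2]
    def res(v):
        y,z,b=v; a=np.array([0,-np.sin(b),np.cos(b)]); n=np.array([0,-np.cos(b),-np.sin(b)]); C=np.array([0,y,z])
        return [proj(C+.045*a)[1]-top, proj(C-.045*a+.015*n)[1]-bot, (y+.019)*1000*.7]
    q=least_squares(res,[-.019,0,np.radians(25)]); return q.x,res(q.x)
E
python3 - <<'E'
from rp import *
print(rp(273/1.5,467/1.5)); s,r=st(); print(np.degrees(np.arcsin(-r.as_matrix()[2,1])))
for d in place_of("roller_mid","wrist"): print(r.inv().apply(c2w("wrist",d["point"])-s["tool_pos"]).round(4))
for d in regions_of("roller_mid","wrist"):
    v,u=np.nonzero(d["region"]);print(u.min(),u.max(),v.min()*1.5,v.max()*1.5)
E
```

```text
(array([-0.019     ,  0.00337936,  0.53746765]), [np.float64(1.1368683772161603e-13), np.float64(0.0), np.float64(0.0)])
24.96816314542843
[ 0.0004 -0.011  -0.0007]
224 293 246.0 471.0
```

```bash
python3 -m crank '[[0,-1.2,2.5,0,0,0,2],[0,-1.2,2.5,0,0,0,2],[0,-1.2,2.5,-0.14,0,0,2],[0,-1.4,2,-0.14,0,0,2],[0,0,0,-0.14,0,0,2],[0,0,0,-0.14,0,0,2],[0,0,0,-0.14,0,0,2],[0,0,0,-0.14,0,0,2]]'
python3 -m crank '[[0,0,0,-0.14,0,0,2],[0,0,0,-0.14,0,0,2],[0,0,0,0,-0.14,0,2],[0,0,0,0,-0.14,0,2],[0,0,0,0,-0.14,0,2],[0,0,0,0,-0.14,0,2],[0,0,0,0,-0.14,0,2],[0,0,0,0,-0.14,0,2]]'
python3 - <<'E'
from go import *
M=pose(np.radians(-75.5),np.radians(90)); go([.536,-.06,.2],M); s,r=st(); print(s["tool_pos"],s["q"].round(3)); print(r.as_matrix().round(2))
E
```

```text
time_s: 7.75
tool_pos: [0.4416, -0.3072, 0.2216]
orientation: [0.778, -0.548, 0.164, -0.261]
wrist_force: [-0.2, -0.2, -2.8]
width: 0.0277
time_s: 8.55
tool_pos: [0.4092, -0.3535, 0.202]
orientation: [0.73, -0.663, -0.154, 0.057]
wrist_force: [-0.4, 0.1, -1.7]
width: 0.028
t 8.55 rotvec [ 0.229 -3.084  0.12 ] shift cur cm [20.4   5.09 24.09] shift final cm [-19.62   0.2  -25.24] world cm [12.68 29.35 -0.2 ]
ik 2e-25 [ 0.19  0.26 -0.26 -0.   -1.06  0.06]
[ 0.40924369 -0.35351805  0.20198345] [-0.508  0.265 -0.188 -0.182 -1.075 -2.25 ]
[[ 0.95  0.12 -0.3 ]
 [ 0.29  0.11  0.95]
 [ 0.15 -0.99  0.07]]
```

```bash
Z='[0,0,0,0.01,-0.14,0.005,2]'; python3 -m crank '[[0,-0.5,0,0.01,-0.14,0.005,2],[0,-0.5,0,0.01,-0.14,0.005,2],[0,-0.5,0,0.01,-0.14,0.005,2],[0,-0.5,0,0.01,-0.14,0.005,2],[0,-0.5,0,0.01,-0.14,0.005,2],[0,-0.5,0,0.01,-0.14,0.005,2],[0,-0.5,0,0.01,-0.14,0.005,2],[0,-0.5,0,0.01,-0.14,0.005,2]]'
python3 -m crank '[[0,0,0,0.01,-0.14,0.005,2],[0,0,0,0.01,-0.14,0.005,2],[0,0,0,0.01,-0.14,0.005,2],[0,0,0,0.01,-0.14,0.005,2],[0,0,0,0.01,-0.14,0.005,2],[0,0,0,0.01,-0.14,0.005,2],[0,0,0,0.01,-0.14,0.005,2],[0,0,0,0.01,-0.14,0.005,2]]'
python3 - <<'E'
from go import *
M=pose(np.radians(-75.5),np.radians(90)); go([.536,-.06,.2],M); s,r=st(); print(s["tool_pos"],s["q"].round(3)); print(r.as_matrix().round(2))
E
```

```text
time_s: 9.35
tool_pos: [0.4058, -0.3588, 0.2416]
orientation: [0.561, -0.506, -0.503, 0.42]
wrist_force: [0.9, -0.6, -2.3]
width: 0.028
time_s: 10.15
tool_pos: [0.4058, -0.3587, 0.2414]
orientation: [-0.218, 0.193, 0.698, -0.654]
wrist_force: [0.7, -0.5, -2.7]
width: 0.0277
t 10.15 rotvec [ 0.069 -0.844  0.028] shift cur cm [  5.58   6.03 -31.81] shift final cm [-20.09   4.14 -25.66] world cm [13.02 29.87 -4.14]
ik 4e-28 [ 0.19  0.26 -0.26 -0.   -1.06  0.06]
[ 0.40577459 -0.35874685  0.24142212] [-0.457  0.266 -0.119 -0.06  -1.231 -0.113]
[[-0.83 -0.02 -0.56]
 [ 0.56  0.07 -0.83]
 [ 0.05 -1.   -0.05]]
```

```bash
python3 -m crank '[[0,0,0,0.0115,-0.14,0.0047,2],[0,0,0,0.0115,-0.14,0.0047,2],[0,0,0,0.0115,-0.14,0.0047,2],[0,0,0,0.0115,-0.14,0.0047,2],[0,0,0,0.0115,-0.14,0.0047,2],[0,0,0,0.0115,-0.14,0.0047,2],[-2.9,0.3,-3.65,0,0,0,2],[-2.9,0.3,-3.65,0,0,0,2]]'
python3 -m crank '[[-2.9,0.3,-3.65,0,0,0,2],[-2.9,0.3,-3.65,0,0,0,2],[-2.9,0.3,-3.65,0,0,0,2],[-2.9,0.3,-3.65,0,0,0,2],[-2.5,0.3,-3.5,0,0,0,2],[0,0,0,0,0,0,2],[0,0,0,0,0,0,2]]'
python3 look.py w4.png cradle stud_near stud_far lip roller_mid; python3 - <<'E'
from go import *
save("scene","s4.png",1.5)
M=pose(np.radians(-75.5),np.radians(90)); go([.536,-.06,.2],M); s,r=st(); print(s["tool_pos"],s["q"].round(3)); print(r.as_matrix().round(3))
E
```

```text
time_s: 10.95
tool_pos: [0.4442, -0.2739, 0.2353]
orientation: [-0.084, 0.085, -0.702, 0.702]
wrist_force: [1.2, -0.1, -3.0]
width: 0.0279
time_s: 11.65
tool_pos: [0.5376, -0.0641, 0.2201]
orientation: [-0.086, 0.087, -0.701, 0.703]
wrist_force: [0.3, -0.1, -1.7]
width: 0.0281
cradle 0.86 [0.8037 0.2515 0.0493]
cradle 0.36 [ 0.5947 -0.0483  0.076 ]
stud_near 0.71 [ 0.472  -0.0815  0.0793]
stud_far 0.85 [ 0.5955 -0.0469  0.0789]
lip 0.56 [ 0.6112 -0.0426  0.0905]
roller_mid 0.6 [ 0.536  -0.0654  0.2372]
11.95
t 12.0 rotvec [-0.004 -0.011 -0.003] shift cur cm [ 0.06  2.22 -0.65] shift final cm [ 0.05  2.22 -0.64] world cm [-0.21  0.61 -2.22]
ik 8e-28 [ 0.19  0.26 -0.26 -0.   -1.06  0.06]
[ 0.53806414 -0.06610906  0.22222969] [ 0.179  0.249 -0.215  0.005 -1.104  0.06 ]
[[-0.971  0.004  0.239]
 [-0.239 -0.003 -0.971]
 [-0.003 -1.     0.004]]
```

View pics/w4.png

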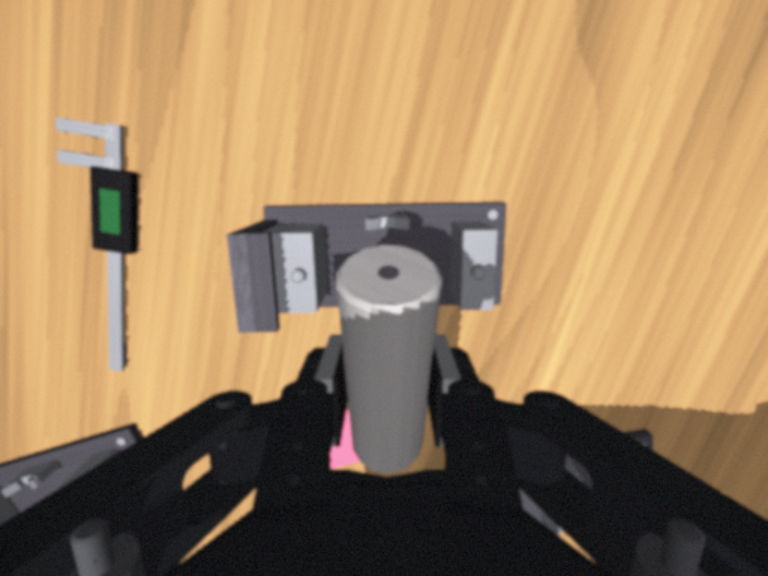

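View pics/s4.png

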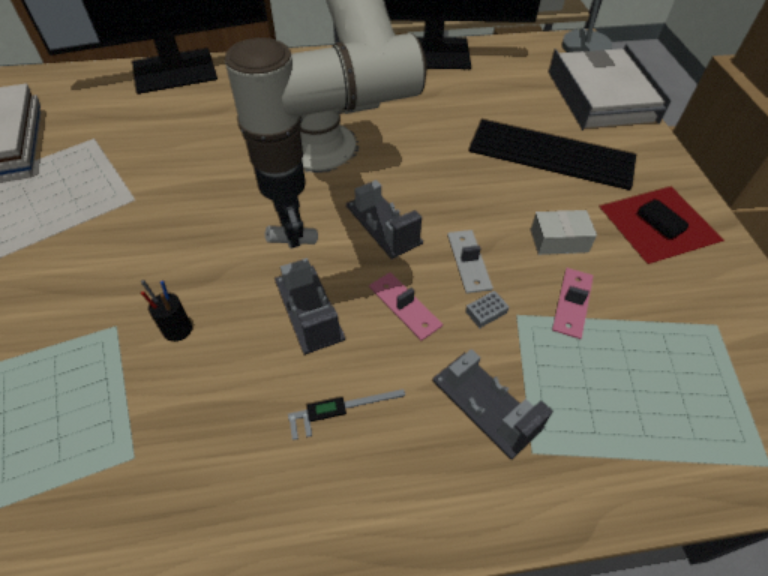

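```bash
python3 - <<'E'
from go import *
a=ray("wrist",(299/1.5,274/1.5),.076); b=ray("wrist",(478/1.5,271/1.5),.076)
print(a,b,np.linalg.norm(a-b),(a+b)/2,np.degrees(np.arctan2((a-b)[1],(a-b)[0])))
for uv in ((265,206),(505,203),):
    print(ray("wrist",(uv[0]/1.5,uv[1]/1.5),.012))
im=cv2.imread('pics/w4.png'); cv2.imwrite('pics/w4z.png',cv2.resize(im[180:350,210:530],None,fx=2.4,fy=2.4,interpolation=cv2.INTER_CUBIC))
im=cv2.imread('pics/top0.png'); cv2.imwrite('pics/t0z.png',cv2.resize(im[220:370,410:530],None,fx=4,fy=4,interpolation=cv2.INTER_CUBIC))
E
```

```text
[ 0.59770782 -0.04667772  0.076     ] [ 0.47365572 -0.07962601  0.076     ] 0.12835307785149694 [ 0.53568177 -0.06315186  0.076     ] 14.874365022262426
[ 0.64639597 -0.07895804  0.012     ]
[ 0.45158536 -0.12953183  0.012     ]
```

View pics/w4z.png

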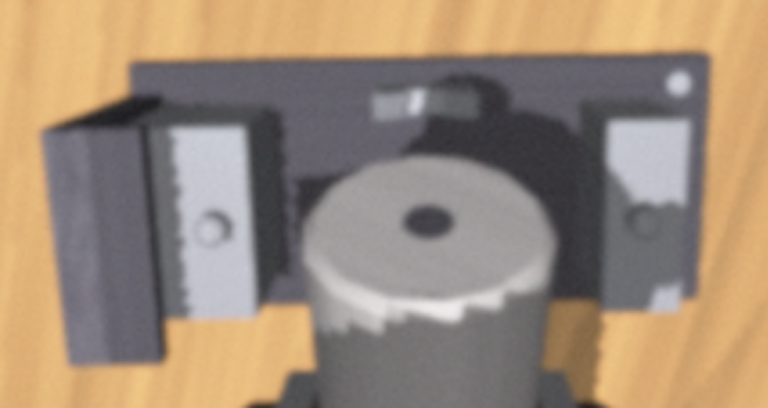

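View pics/t0z.png

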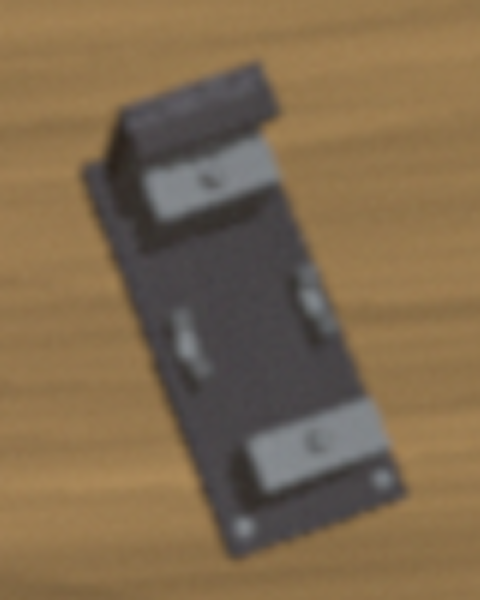

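```bash
python3 - <<'E'
from go import *
a=ray("top",(463/1.5,264.8/1.5),.076); b=ray("top",(490/1.5,330/1.5),.076)
print(a,b,np.linalg.norm(a-b),(a+b)/2,np.degrees(np.arctan2((a-b)[1],(a-b)[0])))
s,r=st(); print(s["tool_pos"])
for uv in ((388,272),): 
    import rp; print(rp.rp(272/1.5,468/1.5)); print(rp.rp(274/1.5,465/1.5))
E
```

```text
[ 0.59650727 -0.04219119  0.076     ] [ 0.47328649 -0.07677732  0.076     ] 0.12798266402564246 [ 0.53489688 -0.05948426  0.076     ] 15.678593696745773
[ 0.53806414 -0.06610906  0.22222969]
(array([-0.019     ,  0.00399996,  0.53522848]), [np.float64(2.842170943040401e-14), np.float64(0.0), np.float64(0.0)])
(array([-0.019     ,  0.00424455,  0.55819958]), [np.float64(-5.684341886080802e-14), np.float64(0.0), np.float64(0.0)])
```

```bash
python3 - <<'E'
from go import *
M=pose(np.radians(-75),np.radians(118)); C=np.array([.5355,-.062,.05]); x=C-M@[0,-.019,.004]
go(x+[0,0,.06],M)
E
```

```text
t 12.0 rotvec [-0.493 -0.019 -0.008] shift cur cm [ 0.21 12.7  -1.76] shift final cm [ 0.14 12.03  4.46] world cm [ -0.58   1.61 -12.71]
ik 2e-19 [-0.08  0.51 -0.07 -0.49 -1.2   0.57]
```

```bash
python3 -m crank '[[0,0,0,-0.123,-0.005,-0.002,2],[0,0,0,-0.123,-0.005,-0.002,2],[0,0,0,-0.123,-0.005,-0.002,2],[0,0,0,-0.123,-0.005,-0.002,2],[0,4,1.5,0,0,0,2],[0,4,1.5,0,0,0,2],[0.1,4,1.5,0,0,0,2],[0,0,0,0,0,0,2]]'
python3 look.py w5.png stud_near stud_far; python3 - <<'E'
from go import *
im=save("scene","s5.png",1.5); cv2.imwrite('pics/s5z.png',cv2.resize(im[140:250,150:260,::-1],None,fx=5,fy=5,interpolation=cv2.INTER_CUBIC))
M=pose(np.radians(-75),np.radians(118)); C=np.array([.5355,-.062,.05]); x=C-M@[0,-.019,.004]
go(x,M,0); print(st()[1].as_matrix().round(3))
E
```

```text
time_s: 12.8
tool_pos: [0.5289, -0.0491, 0.0898]
orientation: [0.062, -0.116, 0.85, -0.509]
wrist_force: [-1.2, -0.2, -2.1]
width: 0.0281
stud_near 0.83 [0.7456 0.2164 0.0864]
stud_near 0.57 [ 0.4771 -0.0804  0.0822]
stud_far 0.86 [ 0.6008 -0.0476  0.0843]
12.95
t 13.0 rotvec [-0.004  0.005 -0.003] shift cur cm [0.3  5.59 2.81] shift final cm [0.27 5.58 2.84] world cm [-0.29  0.04 -6.26]
[[-0.965 -0.118  0.234]
 [-0.262  0.451 -0.853]
 [-0.005 -0.885 -0.466]]
```

View pics/w5.png

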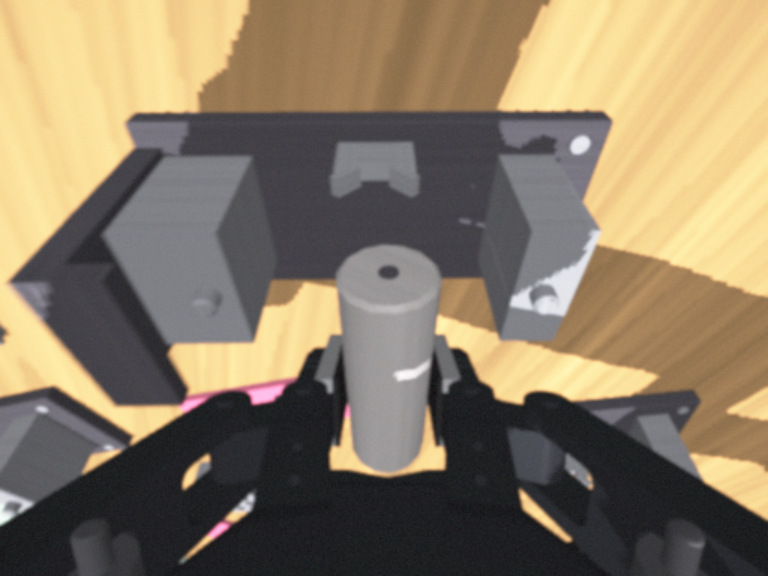

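View pics/s5z.png

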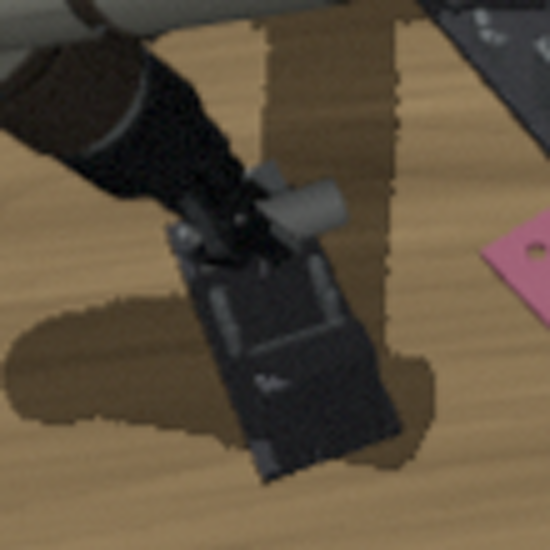

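```bash
python3 - <<'E'
from go import *
a=ray("wrist",(206/1.5,299/1.5),.076); b=ray("wrist",(544/1.5,294/1.5),.076)
d=a-b; print(a,b,np.linalg.norm(d),(a+b)/2,np.degrees(np.arctan2(d[1],d[0])))
l=ray("wrist",(337/1.5,142/1.5),.043); r_=ray("wrist",(415/1.5,142/1.5),.043)
print(l,r_,np.linalg.norm(l-r_)); m=(l+r_)/2
u=d/np.linalg.norm(d); n=np.array([-u[1],u[0],0]); 
print("rest-based centre", m+n*.036)
E
```

```text
[ 0.60603545 -0.03942901  0.076     ] [ 0.47755334 -0.07795884  0.076     ] 0.13413501769130715 [ 0.5417944  -0.05869393  0.076     ] 16.693189476618574
[ 0.56756514 -0.10211492  0.043     ] [ 0.53942799 -0.1098162   0.043     ] 0.029172058603338397
rest-based centre [ 0.54315568 -0.07148272  0.043     ]
```

```bash
python3 - <<'E'
from go import *
s,r=st(); print(s["tool_pos"],s["dq"].round(4))
im=save("wrist","w6.png",1.5); cv2.imwrite('pics/w6z.png',cv2.resize(im[60:240,0:420,::-1],None,fx=1.9,fy=1.9,interpolation=cv2.INTER_CUBIC))
a=ray("wrist",(206/1.5,299/1.5),.076); b=ray("wrist",(544/1.5,294/1.5),.076);d=a-b; print(a,b,np.linalg.norm(d),(a+b)/2)
E
```

```text
[ 0.5351494  -0.0503952   0.09765669] [ 0.0024 -0.0151 -0.     -0.0085  0.0005  0.0035]
[ 0.60608346 -0.03901682  0.076     ] [ 0.47742088 -0.07766307  0.076     ] 0.13434133127740272 [ 0.54175217 -0.05833995  0.076     ]
```

View pics/w6z.png

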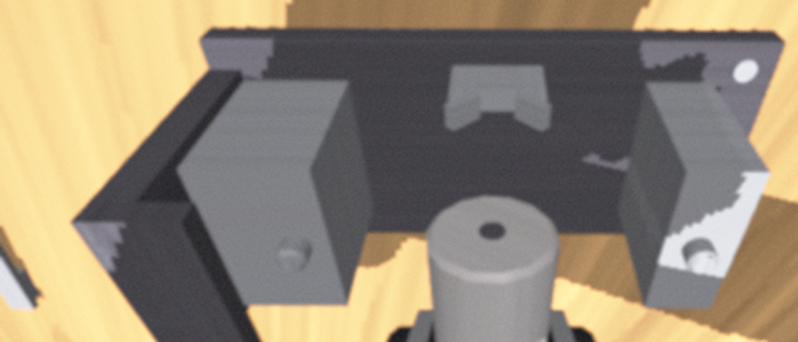

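```bash
cat > fitfix.py <<'E'
from h import *
from scipy.optimize import least_squares
def fitfix(n,feats,prior=(.5355,-.062,np.radians(15)),dz=True):
    F=np.array([f[:3] for f in feats])/1000.; UV=np.array([f[3:] for f in feats])
    def res(v):
        c,s=np.cos(v[2]),np.sin(v[2]); P=np.c_[v[0]+c*F[:,0]-s*F[:,1],v[1]+s*F[:,0]+c*F[:,1],.05+v[3]+F[:,2]]
        return np.r_[(w2p(n,P)-UV).ravel(),v[3]*(500 if dz else 1e5)]
    r=least_squares(res,list(prior)+[0],loss='soft_l1'); return r.x,res(r.x)[:-1].reshape(-1,2).round(1)
E
python3 - <<'E'
from fitfix import *
Zf=[(54,-30,-38,350,80),(54,-30,18,310,168),(92,-30,18,180,168),(54,30,18,347,303),
(-54,-30,-38,646,83),(-54,-30,18,686,170),(-78,-30,18,768,172),(-54,30,18,647,306),(-78,30,18,715,306),
(17,-36,-7,451,66),(-17,-36,-7,546,67),(65,0,26,291,258),(-65,0,26,702,256),(-102,-45,-38,783,40)]
fe=[(a,b,c,u/1.9,60+v/1.9) for a,b,c,u,v in Zf]
x,e=fitfix("wrist",fe); print(x.round(4),np.degrees(x[2])); print(e.tolist())
x,e=fitfix("wrist",fe,dz=False); print(x.round(4),np.degrees(x[2]))
E
```

```text
[ 0.5342 -0.0592  0.2627 -0.0011] 15.049296627427518
[[-0.1, -0.4], [0.4, -0.3], [-0.3, -0.7], [0.9, 0.1], [-0.6, -1.3], [-0.4, -0.3], [0.4, -1.2], [-1.9, -0.6], [-3.2, -0.3], [-3.8, 21.3], [3.0, 21.0], [0.3, 1.3], [0.3, 3.6], [5.1, 0.1]]
[ 0.5344 -0.0599  0.2629 -0.    ] 15.064925137031738
```

```bash
python3 - <<'E'
from go import *
M=pose(np.radians(-74.95),np.radians(117)); C=np.array([.5343,-.0595,.05]); x=C-M@[0,-.019,.004]
go(x,M,0)
E
```

```text
t 13.05 rotvec [ 0.014  0.004 -0.004] shift cur cm [0.35 5.73 2.63] shift final cm [0.32 5.77 2.55] world cm [-0.4   0.25 -6.3 ]
```

```bash
python3 -m crank '[[0.35,0,0,0.014,0.004,-0.004,2],[0,2.2,1,0,0,0,2],[0,1.5,0.7,0,0,0,2],[0,0.6,0.3,0,0,0,2],[0,0,0,0,0,0,2],[0,0,0,0,0,0,2]]'
python3 - <<'E'
from go import *
im=save("wrist","w7.png",1.5)
im=save("scene","s7.png",1.5); cv2.imwrite('pics/s7z.png',cv2.resize(im[140:250,150:260,::-1],None,fx=5,fy=5,interpolation=cv2.INTER_CUBIC))
M=pose(np.radians(-74.95),np.radians(117)); C=np.array([.5343,-.0595,.05]); x=C-M@[0,-.019,.004]
go(x,M,0)
E
```

```text
time_s: 13.65
tool_pos: [0.5295, -0.049, 0.0481]
orientation: [0.066, -0.113, 0.846, -0.517]
wrist_force: [0.0, 0.6, -2.2]
width: 0.0279
t 13.75 rotvec [ 0.002 -0.002  0.004] shift cur cm [-0.18  1.24  0.55] shift final cm [-0.17  1.24  0.54] world cm [ 0.14  0.12 -1.35]
```

View pics/w7.png

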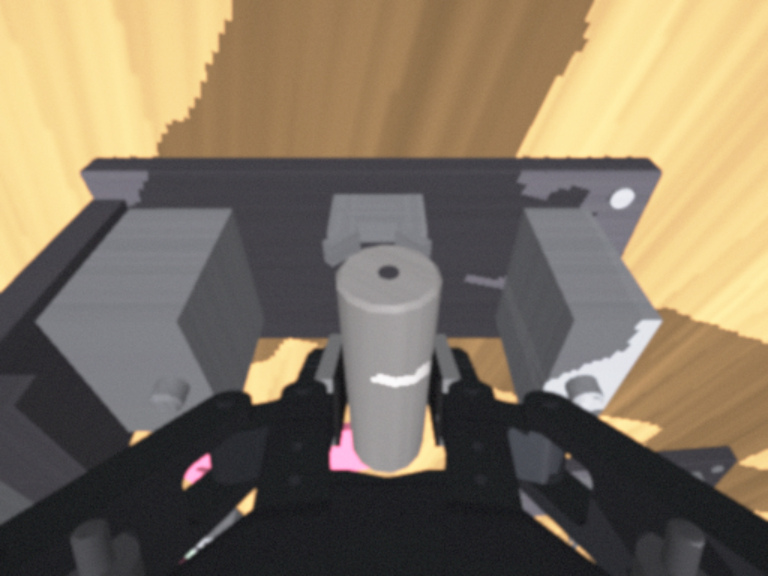

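View pics/s7z.png

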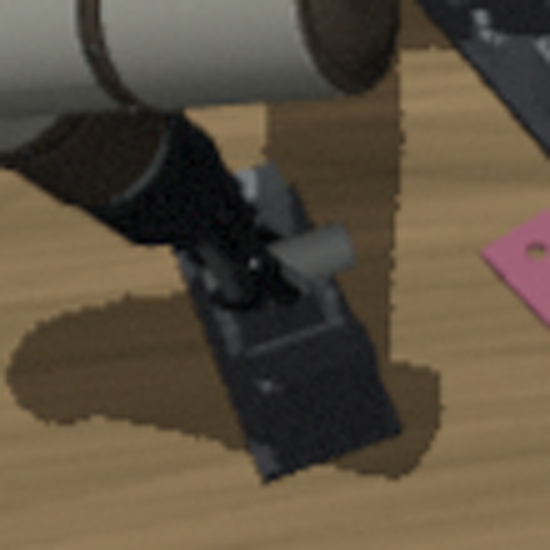

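```bash
python3 - <<'E'
from fitfix import *
from go import *
Zf=[(54,-30,-38,233,210),(54,-30,18,180,322),(92,-30,18,38,322),(-54,-30,-38,524,210),(-54,-30,18,574,320),(-78,-30,18,660,321),(-102,-45,-38,660,172)]
fe=[(a,b,c,u/1.5,v/1.5) for a,b,c,u,v in Zf]
x,e=fitfix("wrist",fe); print(x.round(4),np.degrees(x[2])); print(e.tolist())
s,r=st(); th=x[2]; C=np.array([x[0],x[1],.05]); 
pc=s["tool_pos"]+r.apply([0,-.019,.004]); Rf=R.from_euler('z',th); print("roller in cradle",Rf.inv().apply(pc-C).round(4), "grip axis", s["tool_pos"])
M=pose(th-np.pi/2,np.radians(117)); go(C-M@[0,-.019,.004],M,0)
E
```

```text
[ 5.342e-01 -5.870e-02  2.624e-01 -2.000e-04] 15.033955238401141
[[0.3, -0.0], [-1.1, -0.2], [0.7, -0.1], [-0.7, -0.3], [-0.8, 0.6], [0.2, -0.2], [6.6, 0.4]]
roller in cradle [-0.0018 -0.0016  0.0135] grip axis [ 0.52968679 -0.04894398  0.04843423]
t 13.75 rotvec [ 0.002 -0.001  0.004] shift cur cm [-0.19  1.28  0.48] shift final cm [-0.19  1.28  0.48] world cm [ 0.14  0.2  -1.35]
```

```bash
python3 -m crank '[[-0.19,0.4,0.15,0,0,0,2],[0,0.4,0.15,0,0,0,2],[0,0.3,0.12,0,0,0,2],[0,0,0,0,0,0,2],[0,0,0,0,0,0,2]]'
python3 -c "
from go import *
s,r=st();print(s['wrist_force'],s['wrist_torque']);C=np.array([.5342,-.059,.05]);pc=s['tool_pos']+r.apply([0,-.019,.004]);print(R.from_euler('z',.2625).inv().apply(pc-C).round(4))"
```

```text
time_s: 14.25
tool_pos: [0.5325, -0.0472, 0.0394]
orientation: [0.069, -0.113, 0.845, -0.517]
wrist_force: [-0.2, -0.1, 14.3]
width: 0.0278
[-0.22311705 -0.1442869  14.33732559] [0.50693543 0.30731791 0.19741935]
[ 0.0015 -0.0004  0.0045]
```

```bash
python3 -m crank '[[0,0,0,-0.04,0,0,2],[0,0,0,-0.04,0,0,2],[0,0.15,0.08,0,0,0,2],[0,0,0,0,0,0,2],[0,0,0,0,0,0,2]]'
cat > f.py <<'E'
from go import *
s,r=st();print(s['wrist_force'],s['wrist_torque']);C=np.array([.5342,-.059,.05]);pc=s['tool_pos']+r.apply([0,-.019,.004]);Rf=R.from_euler('z',.2625).inv()
print(Rf.apply(pc-C).round(4)); F=s['wrist_force'][2]; T=s['wrist_torque']; print("offset",Rf.apply([-T[1]/F,T[0]/F,0]).round(4))
E
python3 f.py
```

```text
time_s: 14.75
tool_pos: [0.532, -0.0455, 0.0395]
orientation: [0.064, -0.116, 0.866, -0.481]
wrist_force: [-1.8, 3.8, 23.4]
width: 0.0278
[-1.84345167  3.79139736 23.41442752] [ 2.64200707  0.99965373 -0.08584207]
[0.0014 0.0002 0.0036]
offset [-0.012   0.1201  0.    ]
```

```bash
python3 - <<'E'
from go import *
im=save("wrist","w8.png",1.5)
im=save("scene","s8.png",1.5); cv2.imwrite('pics/s8z.png',cv2.resize(im[150:240,165:255,::-1],None,fx=6.5,fy=6.5,interpolation=cv2.INTER_CUBIC))
E
```

```text
(no output)
```

View pics/w8.png

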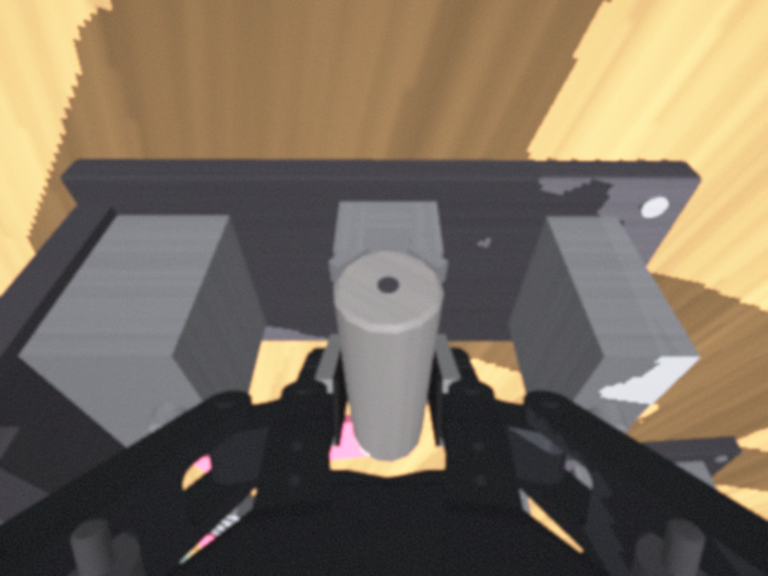

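View pics/s8z.png

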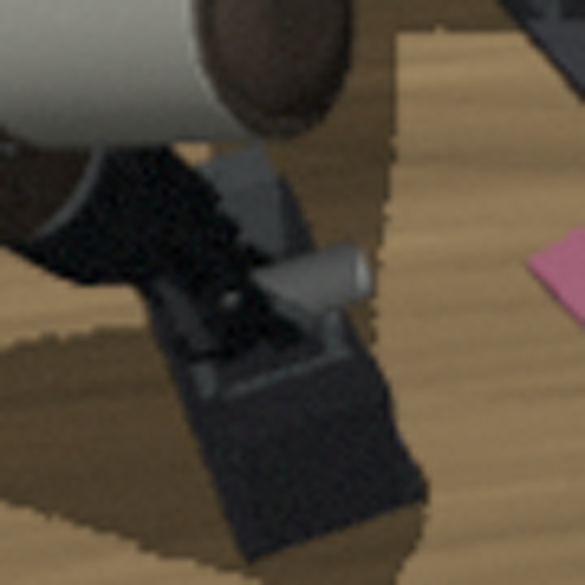

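```bash
python3 - <<'E'
from go import *; import rp
v,_=rp.rp(285/1.5,458/1.5); print(v); b=v[2]
s,r=st(); a=r.apply([0,-np.sin(b),np.cos(b)]); print(a, np.degrees(np.arcsin(a[2])))
print(s["wrist_force"])
K=s["tool_pos"]+r.apply([0,v[0],v[1]]); 
for e in(.045,-.045): print(w2p("wrist",K+e*a)*1.5, w2p("scene",K+e*a), K+e*a)
E
```

```text
[-0.019       0.00396544  0.62998116]
[ 0.26168897 -0.9623455   0.07355292] 4.2180812177647145
[-2.23838531  3.36447503 22.14004965]
[[381.60516462 285.        ]] [[190.09141799 199.13020946]] [ 0.54727881 -0.10177711  0.05687044]
[[383.92441552 420.04133381]] [[218.28653747 191.10930298]] [ 0.52372681 -0.01516601  0.05025068]
```

```bash
python3 - <<'E'
from go import *
n=np.array([-np.sin(.2625),np.cos(.2625),0])
for t in (-8,-4,0,4,8):
    t=np.radians(t); a=n*np.cos(t)+np.array([0,0,np.sin(t)]); C=np.array([.5342,-.059,.054])
    p=w2p("scene",np.array([C-.045*a,C+.045*a])); d=p[1]-p[0]; print(np.degrees(t).round(),"+y up deg; image angle",np.degrees(np.arctan2(d[1],d[0])).round(1), p.round(1).tolist())
E
```

```text
-8.0 +y up deg; image angle -13.4 [[189.8, 198.1], [218.1, 191.3]]
-4.0 +y up deg; image angle -15.9 [[189.9, 198.7], [218.1, 190.7]]
0.0 +y up deg; image angle -18.2 [[190.0, 199.3], [218.0, 190.1]]
4.0 +y up deg; image angle -20.6 [[190.2, 199.9], [217.9, 189.5]]
8.0 +y up deg; image angle -22.9 [[190.4, 200.5], [217.8, 188.9]]
```

```bash
python3 - <<'E'
from h import *
from scipy.optimize import least_squares
s,r=st(); K,Rm,t=ext("wrist")
def proj(P): 
    q=K@(Rm@(s["tool_pos"]+r.apply(P))+t); return q[:2]/q[2]
def res(v,b,obs):
    y,z=v; a=np.array([0,-np.sin(b),np.cos(b)]); n=np.array([0,-np.cos(b),-np.sin(b)]); C=np.array([0,y,z])
    return [proj(C+.045*a)[1]-obs[0],proj(C-.045*a+.015*n)[1]-obs[1]]
for obs in((272/1.5,467/1.5),(285/1.5,458/1.5)):
  for b in (20,25,28,30,33,36):
    q=least_squares(res,[-.019,0],args=(np.radians(b),obs)); print(obs,b,(q.x*1000).round(1))
# width of end face: 
print("pitch",np.degrees(np.arctan2(-r.as_matrix()[2,1],-1*np.hypot(*r.as_matrix()[:2,1]))))
E
```

```text
(181.33333333333334, 311.3333333333333) 20 [ 5.8 -7.6]
(181.33333333333334, 311.3333333333333) 25 [-4.8 -2.6]
(181.33333333333334, 311.3333333333333) 28 [-11.7   0.7]
(181.33333333333334, 311.3333333333333) 30 [-16.4   3. ]
(181.33333333333334, 311.3333333333333) 33 [-23.9   6.6]
(181.33333333333334, 311.3333333333333) 36 [-31.7  10.3]
(190.0, 305.3333333333333) 20 [ 23.4 -17. ]
(190.0, 305.3333333333333) 25 [ 11.5 -11.1]
(190.0, 305.3333333333333) 28 [ 3.8 -7.3]
(190.0, 305.3333333333333) 30 [-1.6 -4.6]
(190.0, 305.3333333333333) 33 [-10.   -0.5]
(190.0, 305.3333333333333) 36 [-18.7   3.8]
pitch 121.87719526709111
```

```bash
python3 - <<'E'
from h import *
from scipy.optimize import brentq
s,r=st(); K,Rm,t=ext("wrist")
def proj(P): 
    q=K@(Rm@(s["tool_pos"]+r.apply(P))+t); return q[:2]/q[2]
def row(y,z,b): return proj(np.array([0,y-.045*np.sin(b),z+.045*np.cos(b)]))[1]
for y in(-.016,-.019,-.022):
    z0=brentq(lambda z: row(y,z,np.radians(25))-272/1.5,-.03,.03)
    b=brentq(lambda b: row(y*1,z0,b)-285/1.5,0,1.2)
    print(y,z0*1000,np.degrees(b))
for f in ("w4.png","w8.png"):
    im=cv2.imread('pics/'+f); cv2.imwrite('pics/z_'+f,cv2.resize(im[230:350,320:460],None,fx=4,fy=4,interpolation=cv2.INTER_CUBIC))
a=cv2.imread('pics/z_w4.png');b=cv2.imread('pics/z_w8.png');c=np.hstack([a,b]);cv2.imwrite('pics/zz.png',cv2.resize(c,(800,int(800*c.shape[0]/c.shape[1]))))
E
```

```text
-0.016 0.20502054966095265 31.377066359159134
-0.019 0.9447085611702235 31.208422120794854
-0.022 1.6843965726794825 31.039311331892936
```

View pics/zz.png

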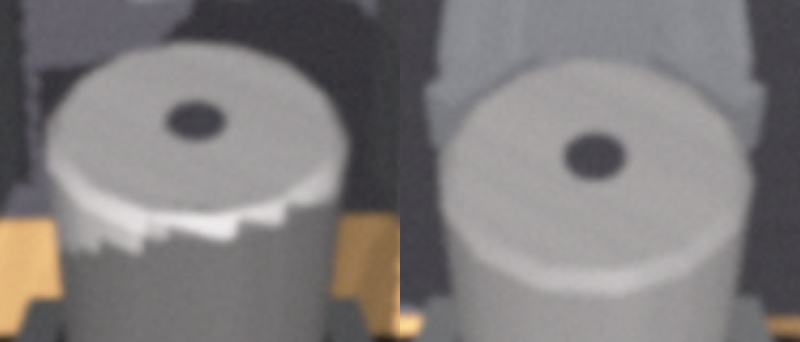

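```bash
python3 -m crank '[[0,-0.05,-0.03,0,0,0,2.9],[0,0,0,0,0,0,3.3],[0,0,0,0,0,0,3.8],[0,0,0,0,0,0,4.4],[0,0,0,0,0,0,4.4],[0,0,0,0,0,0,4.4]]'
python3 f.py
python3 - <<'E'
from go import *
im=save("wrist","w9.png",1.5)
im=save("scene","s9.png",1.5); cv2.imwrite('pics/s9z.png',cv2.resize(im[150:240,165:255,::-1],None,fx=6.5,fy=6.5,interpolation=cv2.INTER_CUBIC))
for d in place_of("roller_mid","scene"):print(d["p"],c2w("scene",d["point"]))
E
```

```text
time_s: 15.45
tool_pos: [0.5302, -0.047, 0.0344]
orientation: [0.061, -0.116, 0.866, -0.483]
wrist_force: [0.0, 0.3, -0.4]
width: 0.0437
[ 0.00715551  0.32367668 -0.43515828] [-1.05760107 -0.26863213  0.01238996]
[-0.0006 -0.0008 -0.0016]
offset [0.0345 2.5073 0.    ]
0.54 [ 0.53673012 -0.0534381   0.04841742]
```

View pics/w9.png

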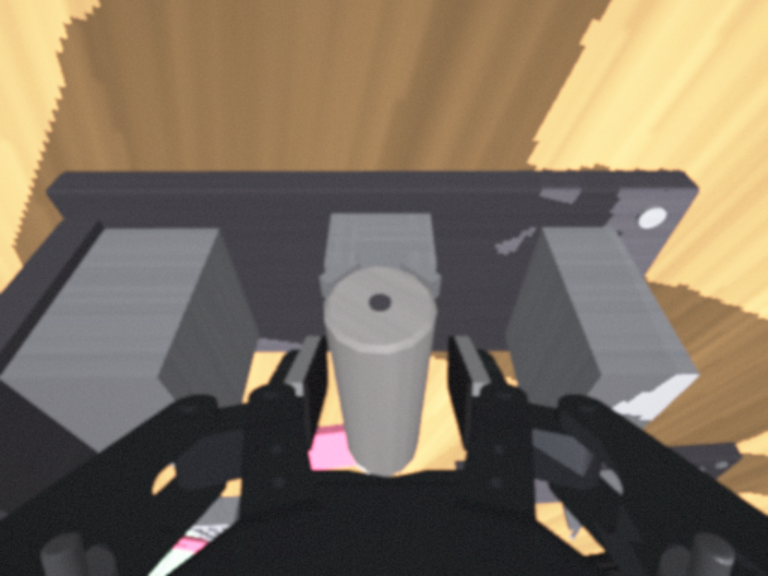

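View pics/s9z.png

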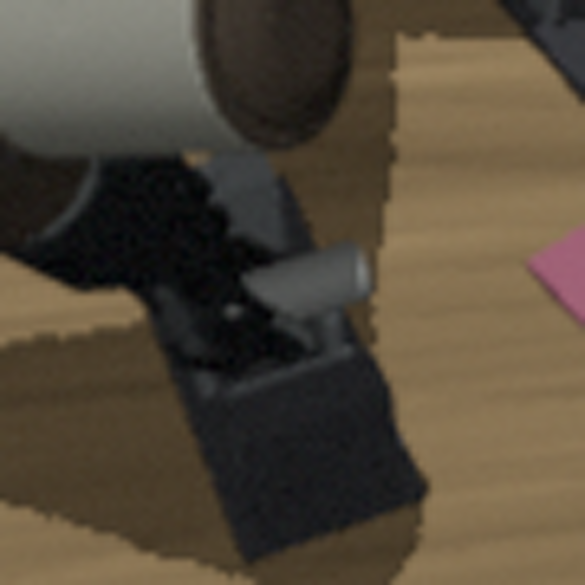

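```bash
python3 -m crank '[[0,-2,0,0,0,0,4.4],[0,-3,0,0,0,0,4.4],[0,-4,0,0,0,0,4.4],[0,-4,0,0.13,0,0,4.4],[0,-3,0,0.14,0,0,4.4],[0,0,0,0.14,0,0,4.4],[0,0,0,0.14,0,0,4.4],[0,0,0,0,0,0,4.4]]'
python3 -m crank '[[0,0,0,0,0,0,6],[0,0,0,0,0,0,6]]'
python3 look.py w10.png stud_near stud_far roller_mid
```

```text
time_s: 16.4
tool_pos: [0.5493, -0.1223, 0.1724]
orientation: [0.091, -0.098, 0.701, -0.7]
wrist_force: [-0.2, -0.4, 0.0]
width: 0.0435
time_s: 16.6
tool_pos: [0.5528, -0.125, 0.1729]
orientation: [0.09, -0.094, 0.702, -0.7]
wrist_force: [0.3, 0.1, 0.0]
width: 0.0599
stud_near 0.83 [ 0.4703 -0.0813  0.079 ]
stud_far 0.92 [ 0.5933 -0.0449  0.0759]
roller_mid 0.66 [ 0.5328 -0.0532  0.0524]
16.8
```

View pics/w10.png

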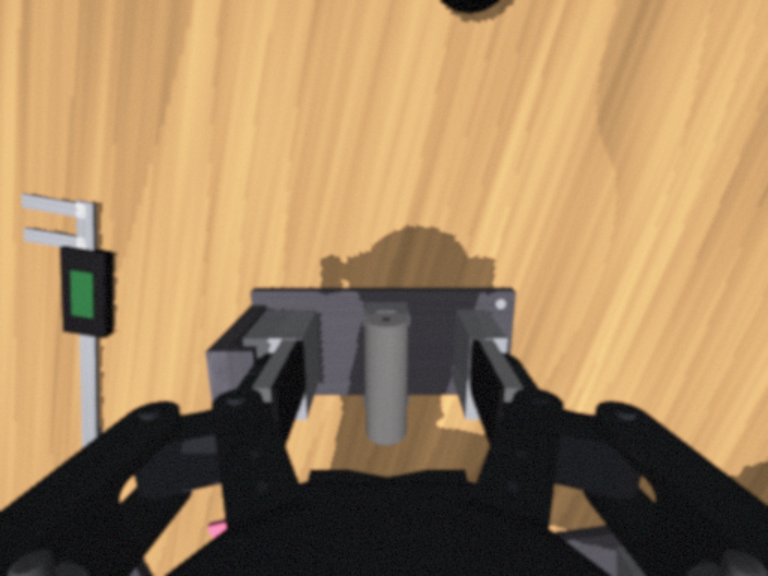

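```bash
python3 - <<'E'
from fitfix import *
fe=[(-102,-45,-38,515,290),(102,-45,-38,250,291),(54,-30,-38,320,311),(54,-30,18,303,340),(-54,-30,-38,457,310)]
fe=[(a,b,c,u/1.5,v/1.5) for a,b,c,u,v in fe]
x,e=fitfix("wrist",fe,dz=False); print(x.round(4),np.degrees(x[2]),e.tolist())
im=cv2.imread('pics/w10.png'); cv2.imwrite('pics/w10z.png',cv2.resize(im[280:460,200:530],None,fx=2.4,fy=2.4,interpolation=cv2.INTER_CUBIC))
for x in ([.5342,-.059],x[:2]):
  C=np.r_[x,.05]; Rf=R.from_euler('z',np.radians(15.05))
  for uv,z in(((386,318),.05),((386,443),.06),((386,311),.065)):
    print(uv,(Rf.inv().apply(ray("wrist",(uv[0]/1.5,uv[1]/1.5),z)-C)*1000).round(1))
E
```

```text
[ 0.5335 -0.0601  0.2665 -0.    ] 15.271153036468112 [[3.2, 0.3], [1.5, 0.9], [-2.4, -0.3], [-0.4, -0.3], [-0.5, -0.3]]
(386, 318) [ -0.5 -38.5  -0. ]
(386, 443) [-0.2 52.9 10. ]
(386, 311) [ -0.5 -48.8  15. ]
(386, 318) [  0.4 -37.6  -0. ]
(386, 443) [ 0.7 53.8 10. ]
(386, 311) [  0.4 -47.9  15. ]
```

View pics/w10z.png

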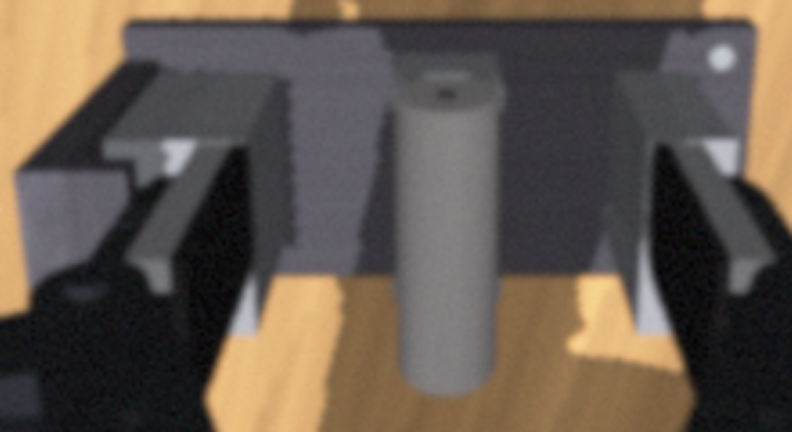

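```bash
python3 - <<'E'
from go import *
im=save("top","t11.png",1.5); cv2.imwrite('pics/t11z.png',cv2.resize(im[195:285,150:230,::-1],None,fx=6,fy=6,interpolation=cv2.INTER_CUBIC))
im=cv2.imread('pics/t11.png'); cv2.imwrite('pics/t11f.png',cv2.resize(im[220:370,410:530],None,fx=4,fy=4,interpolation=cv2.INTER_CUBIC))
for n in("top",):
    for d in place_of("plate_grip",n): print(d["p"],c2w(n,d["point"]))
    for d in place_of("roller_mid",n): print(d["p"],c2w(n,d["point"]))
E
```

```text
0.87 [0.45748378 0.30963535 0.02650928]
0.86 [0.5616281  0.14604766 0.02534371]
0.78 [0.59814705 0.50540767 0.02829276]
```

View pics/t11z.png

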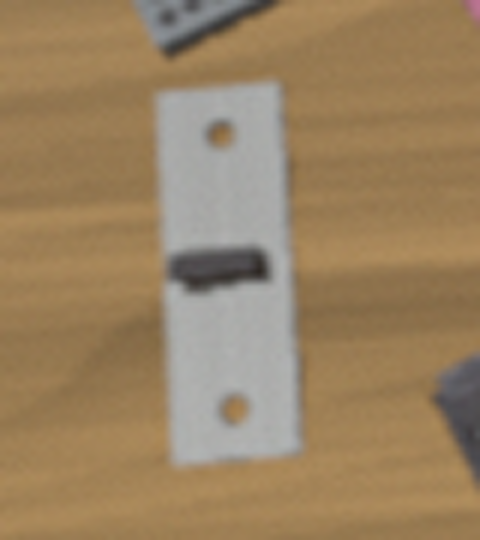

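View pics/t11f.png

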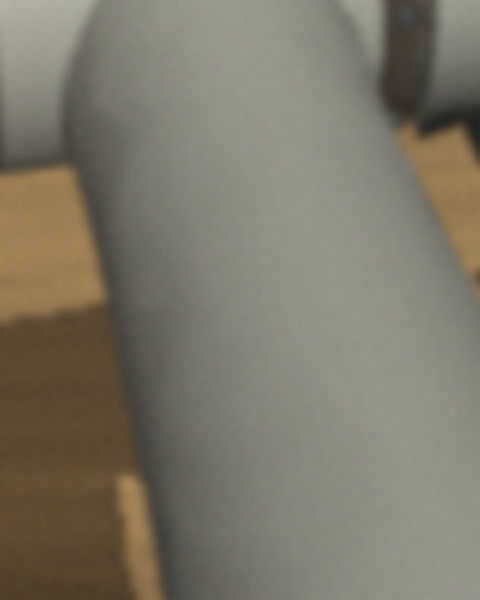

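```bash
python3 - <<'E'
from go import *
a=ray("top",(150+220/6,195+133/6),.006);b=ray("top",(150+234/6,195+408/6),.006);d=a-b
th=np.arctan2(d[1],d[0]);print(a,b,np.linalg.norm(d),(a+b)/2,np.degrees(th))
# tool: zaz = th-90
M=pose(th-np.pi/2,np.pi/2); c=(a+b)/2; go([c[0],c[1],.2],M); print(st()[0]["tool_pos"])
E
```

```text
[0.52093104 0.30936451 0.006     ] [0.39086552 0.30709146 0.006     ] 0.1300853851891424 [0.45589828 0.30822798 0.006     ] 1.001210533759231
t 16.95 rotvec [0.003 0.244 0.006] shift cur cm [ -1.89  -2.59 -44.38] shift final cm [  8.88  -2.75 -43.51] world cm [-9.64 43.35  2.75]
ik 2e-23 [ 0.89  0.28 -0.23 -0.   -1.06 -0.87]
[ 0.55230274 -0.12524877  0.17253995]
```

```bash
python3 -m crank '[[0,-1.4,0,0,0.122,0,6],[0,-1.4,0,0,0.122,0,6],[1,0,-4.8,0,0,0,6],[1,0,-4.8,0,0,0,6],[1,0,-4.8,0,0,0,6],[1,0,-4.8,0,0,0,6],[1,0,-4.8,0,0,0,6],[1,0,-4.8,0,0,0,6]]'
python3 -m crank '[[1,0,-4.8,0,0,0,6],[1,0,-4.8,0,0,0,6],[0.9,0,-4.8,0,0,0,6],[0,0,0,0,0,0,6],[0,0,0,0,0,0,6]]'
python3 - <<'E'
from go import *
M=pose(np.radians(1-90),np.pi/2); go([.456,.3082,.2],M,0)
save("wrist","w12.png",1.5)
im=save("top","t12.png",1.5); cv2.imwrite('pics/t12z.png',cv2.resize(im[145:250,275:355,::-1],None,fx=6,fy=6,interpolation=cv2.INTER_CUBIC))
for d in place_of("roller_mid","top"): print(d["p"],c2w("top",d["point"]))
E
```

```text
time_s: 17.75
tool_pos: [0.4863, 0.1638, 0.202]
orientation: [0.004, -0.009, 0.708, -0.706]
wrist_force: [1.1, -0.4, -0.1]
width: 0.0601
time_s: 18.25
tool_pos: [0.4548, 0.3065, 0.2019]
orientation: [0.005, -0.01, 0.708, -0.706]
wrist_force: [-0.1, 0.1, 0.1]
width: 0.0604
t 18.25 rotvec [0.002 0.003 0.007] shift cur cm [-0.13  0.19 -0.17] shift final cm [-0.13  0.19 -0.17] world cm [ 0.12  0.17 -0.19]
0.63 [ 0.52952312 -0.05104586  0.04772037]
0.56 [0.45767862 0.3092172  0.02686591]
```

View pics/w12.png

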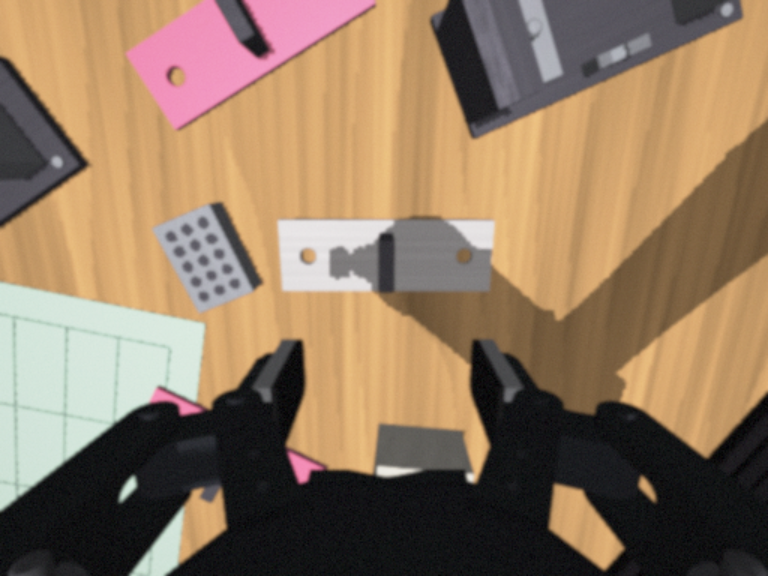

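View pics/t12z.png

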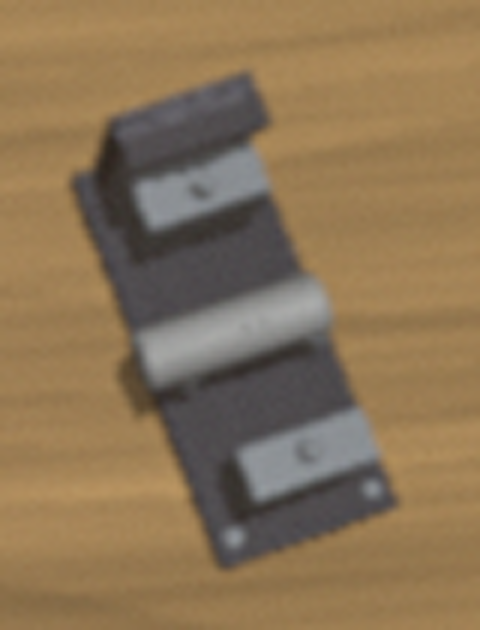

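```bash
python3 - <<'E'
from go import *
px=lambda u,v:(275+u/6,145+v/6)
a=ray("top",px(202,188),.076);b=ray("top",px(312,449),.076);c=(a+b)/2;d=a-b;th=np.arctan2(d[1],d[0]);print(c,np.degrees(th),np.linalg.norm(d))
Rf=R.from_euler('z',th).inv()
for uv,z in (((322,300),.055),((152,362),.055)):
    print((Rf.apply(ray("top",px(*uv),z)-[c[0],c[1],.05])*1000).round(1))
# plate from wrist
e=ray("wrist",(308/1.5,256/1.5),.006);f=ray("wrist",(464/1.5,256/1.5),.006); d=e-f; print(e,f,(e+f)/2,np.linalg.norm(d),np.degrees(np.arctan2(d[1],d[0])))
g=ray("wrist",(386/1.5,233/1.5),.046); print(g, st()[0]["tool_pos"], (st()[1].as_matrix()).round(3))
E
```

```text
[ 0.53536865 -0.05998638  0.076     ] 16.033194971799954 0.12840399483632708
[ -0.6 -36.6   5. ]
[-0.2 48.   5. ]
[0.51872882 0.30789886 0.006     ] [0.38895215 0.3058303  0.006     ] [0.45384049 0.30686458 0.006     ] 0.129793159835155 0.9131791743332799
[0.45443776 0.28159315 0.046     ] [0.45537272 0.30442237 0.2021882 ] [[-1.    -0.007  0.017]
 [-0.017  0.002 -1.   ]
 [ 0.007 -1.    -0.002]]
```

```bash
python3 -m crank '[[0.1,4,-0.2,0,0,0.006,4],[0,4,0,0,0,0,4],[0,4,0,0,0,0,4],[0,3.6,0,0,0,0,4],[0,0,0,0,0,0,4],[0,0,0,0,0,0,4]]'
python3 - <<'E'
from go import *
save("wrist","w13.png",1.5); s,r=st(); print(s["tool_pos"],r.as_matrix().round(3))
E
```

```text
time_s: 19.0
tool_pos: [0.4547, 0.3071, 0.0468]
orientation: [0.006, -0.006, 0.708, -0.707]
wrist_force: [0.6, -0.2, 0.7]
width: 0.0399
[0.45529343 0.30813404 0.04803334] [[-1.     0.002  0.018]
 [-0.018  0.004 -1.   ]
 [-0.002 -1.    -0.004]]
```

View pics/w13.png

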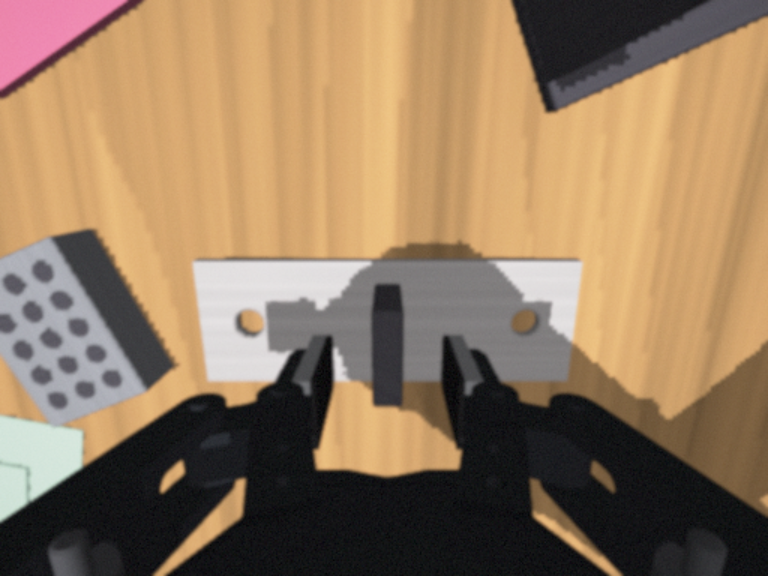

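```bash
python3 - <<'E'
from go import *
e=ray("wrist",(250/1.5,321/1.5),.006);f=ray("wrist",(525/1.5,321/1.5),.006); d=e-f; print((e+f)/2,np.linalg.norm(d),np.degrees(np.arctan2(d[1],d[0])),st()[0]["tool_pos"])
E
```

```text
[0.45398323 0.30988472 0.006     ] 0.13024742209392257 1.102004981100584 [0.45529343 0.30813404 0.04803334]
```

```bash
python3 -m crank '[[0.1,1.7,-0.15,0,0,0,4],[0,1.7,0,0,0,0,4],[0,0,0,0,0,0,4],[0,0,0,0,0,0,0.5],[0,0,0,0,0,0,0.5],[0,0,0,0,0,0,0.5],[0,0,0,0,0,0,0.5],[0,0,0,0,0,0,0.5]]' 100
python3 f.py | head -1
python3 -m crank '[[0,-1,0,0,0,0,0.5],[0,-3,0,0,0,0,0.5],[0,-4,0,0,0,0,0.5],[0,-4,0,0,0,0,0.5],[0,-2,0,0,0,0,0.5],[0,0,0,0,0,0,0.5],[0,0,0,0,0,0,0.5]]'
python3 look.py w14.png plate_grip
```

```text
time_s: 19.85
tool_pos: [0.4539, 0.3104, 0.0145]
orientation: [0.008, -0.006, 0.709, -0.705]
wrist_force: [-0.4, -1.2, 6.1]
width: 0.0108
[-0.36846559 -1.23264927  6.14485756] [-0.14842977  0.28741355 -0.02722302]
time_s: 20.55
tool_pos: [0.4521, 0.3086, 0.152]
orientation: [0.006, -0.007, 0.708, -0.706]
wrist_force: [-0.4, 0.1, -2.8]
width: 0.0107
plate_grip 0.7 [0.4465 0.3062 0.1629]
20.65
```

View pics/w14.png

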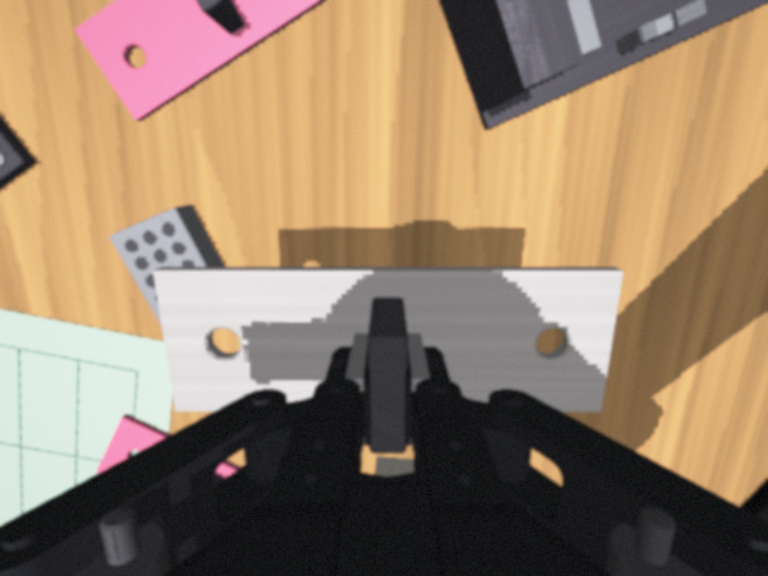

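```bash
cat > platefit.py <<'E'
from h import *
def platefit(pts,n="wrist"):
    # pts: list (X,Y mm in tool-aligned plate axes (x=tool x, z=tool z), u,v in 1.5x px); plane y = top face
    s,r=st(); K,Rm,t=ext(n)
    obj=np.array([[p[0]/1000,0,p[1]/1000] for p in pts]); uv=np.array([[p[2]/1.5,p[3]/1.5] for p in pts])
    Rt=R.from_matrix(Rm)*r; tt=Rm@s["tool_pos"]+t   # tool->cam
    from scipy.optimize import least_squares
    def res(v):
        P=R.from_rotvec(v[3:]).apply(obj)+v[:3]; q=(K@(Rt.apply(P)+tt).T).T; return (q[:,:2]/q[:,2:]-uv).ravel()
    b=least_squares(res,[0,.01,0,0,0,0]); return b.x,res(b.x).reshape(-1,2).round(1)
E
python3 - <<'E'
from platefit import *
v,e=platefit([(-88,30,154,269),(88,30,622,269),(-88,-30,172,411),(88,-30,600,411),(-65,0,224,340),(65,0,551,340)])
print((v[:3]*1000).round(2),np.degrees(v[3:]).round(2),e.tolist())
E
```

```text
[1.68 8.96 1.93] [-1.42  0.28  0.6 ] [[-0.1, -1.3], [-0.9, -0.5], [0.8, -0.4], [0.1, -0.6], [-0.8, 1.3], [0.8, 1.5]]
```

```bash
cat > pl.py <<'E'
from go import *
import sys
FX=np.array([.5342,-.0593,.05]); TH=np.radians(15.05); PO=np.array([.0008,.0148,.001])
def tgt(xf,zu,yf=0.): # plate centre at fixture x,y (m), underside zu above cradle pt
    M=pose(TH-np.pi/2,np.pi/2); c=FX+R.from_euler('z',TH).apply([xf,yf,zu]); return c-M@PO,M
def where():
    s,r=st(); c=s["tool_pos"]+r.apply(PO); e=(R.from_matrix(pose(TH-np.pi/2,np.pi/2)).inv()*r).as_rotvec()
    print("plate in fixture mm",(R.from_euler('z',TH).inv().apply(c-FX)*1000).round(1),"roterr",e.round(4),"F",s["wrist_force"].round(1),"T",s["wrist_torque"].round(2),s["time_s"],s["width"].round(4))
E
python3 -c "
from pl import *
go(*tgt(-.022,.062)); where()"
```

```text
t 20.65 rotvec [ 0.    -0.244  0.003] shift cur cm [-5.49  2.36 37.3 ] shift final cm [ 3.7   2.37 37.52] world cm [  6.17 -37.19  -2.37]
ik 6e-22 [ 0.19  0.31 -0.4  -0.   -0.86  0.07]Traceback (most recent call last):
  File "<string>", line 3, in <module>
    go(*tgt(-.022,.062)); where()
                          ~~~~~^^
  File "pl.py", line 8, in where
    print("plate in fixture mm",(R.from_euler('z',TH).inv().apply(c-FX)*1000).round(1),"roterr",e.round(4),"F",s["wrist_force"].round(1),"T",s["wrist_torque"].round(2),s["time_s"],s["width"].round(4))
                                                                                                                                                                                    ^^^^^^^^^^^^^^^^
AttributeError: 'float' object has no attribute 'round'
```

```bash
sed -i 's/,s\["width"\].round(4)/,s["width"]/' pl.py; python3 -m crank '[[0,0,0,0,-0.122,0,0.5],[0,0,0,0,-0.122,0,0.5],[0.4,0,4.2,0,0,0,0.5],[0.4,0,4.2,0,0,0,0.5],[0.4,0,4.2,0,0,0,0.5],[0.4,0,4.2,0,0,0,0.5],[0.4,0,4.2,0,0,0,0.5],[0.4,0,4.2,0,0,0,0.5]]'
python3 -m crank '[[0.4,0,4.2,0,0,0,0.5],[0.4,0,4.1,0,0,0,0.5],[0.5,0,4,0,0,0,0.5],[0,0,0,0,0,0,0.5],[0,0,0,0,0,0,0.5],[0,0,0,0,0,0,0.5]]'
python3 -c "
from pl import *
where();go(*tgt(-.022,.062),0)"; python3 look.py w15.png
```

```text
time_s: 21.45
tool_pos: [0.4942, 0.0575, 0.15]
orientation: [0.091, -0.094, 0.701, -0.701]
wrist_force: [0.4, 0.3, -2.4]
width: 0.0106
time_s: 22.05
tool_pos: [0.514, -0.0623, 0.1504]
orientation: [0.092, -0.094, 0.702, -0.7]
wrist_force: [0.5, 0.5, -2.2]
width: 0.0107
plate in fixture mm [-21.1   1.4  85.6] roterr [-0.0026 -0.0006 -0.002 ] F [ 0.5  0.5 -2.2] T [-0.01  0.01  0.03] 22.05 0.010720981465958604
t 22.05 rotvec [0.003 0.001 0.002] shift cur cm [0.08 2.36 0.14] shift final cm [0.09 2.36 0.14] world cm [-0.05 -0.16 -2.36]
22.1
```

View pics/w15.png

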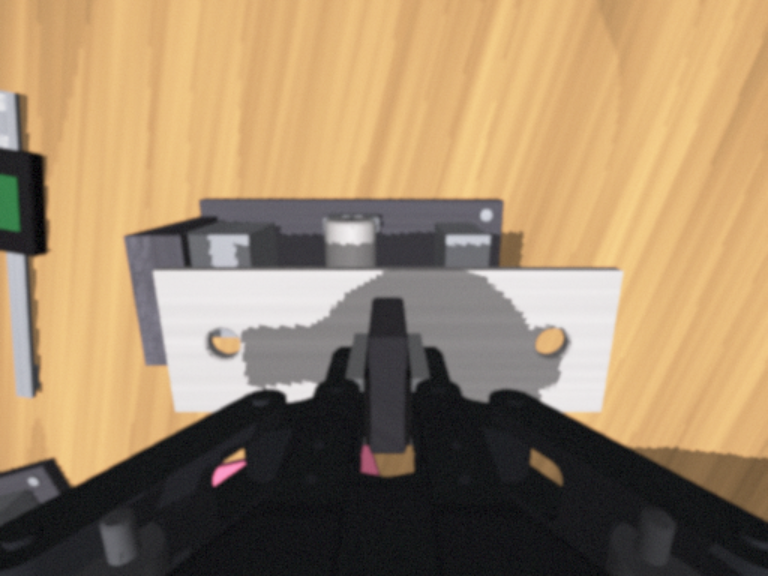

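```bash
python3 - <<'E'
import cv2
im=cv2.imread('pics/w15.png'); cv2.imwrite('pics/w15z.png',cv2.resize(im[185:285,120:530],None,fx=1.95,fy=1.95*1.5,interpolation=cv2.INTER_CUBIC))
E
```

```text
(no output)
```

View pics/w15z.png

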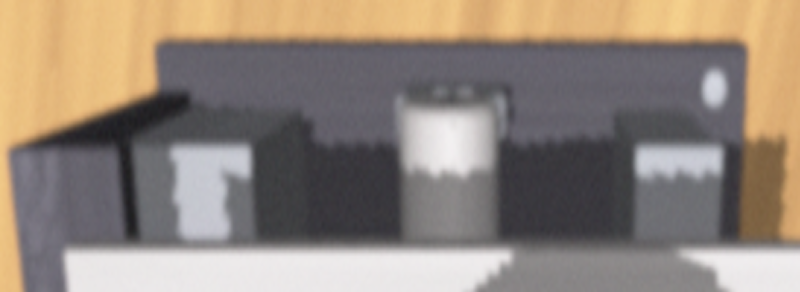

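```bash
python3 - <<'E'
from fitfix import *
from platefit import *
fe=[(102,-45,-38,158,42),(-102,-45,-38,745,44),(54,-30,18,252,144),(-54,-30,18,635,144),(-78,-30,18,724,144),(54,-30,-38,302,112),(-54,-30,-38,616,113)]
fe=[(a,b,c,(120+u/1.95)/1.5,(185+v/2.925)/1.5) for a,b,c,u,v in fe]
for dz in(True,False):
    x,e=fitfix("wrist",fe,dz=dz); print(x.round(4),np.degrees(x[2]),e.tolist())
x,e=fitfix("wrist",fe,dz=False)
v,e2=platefit([(-88,30,154,269),(88,30,622,269),(-88,-30,174,411),(88,-30,602,411),(-65,0,224.5,341),(65,0,551,341)])
print((v[:3]*1000).round(2),np.degrees(v[3:]).round(2))
s,r=st(); c=s["tool_pos"]+r.apply(v[:3]+[0,.006,0]); print("plate in fix",R.from_euler('z',x[2]).inv().apply(c-[x[0],x[1],.05]).round(4))
d=(r*R.from_rotvec(v[3:])).apply([-1,0,0]); print("yaw rel deg",np.degrees(np.arctan2(d[1],d[0])-x[2]),"nose up deg",np.degrees(d[2]))
E
```

```text
[ 5.345e-01 -5.900e-02  2.638e-01 -4.000e-04] 15.112199856249738 [[0.3, 0.1], [3.6, -0.4], [-0.4, 0.5], [0.3, 0.5], [-0.8, 0.5], [0.2, -0.8], [-0.7, -1.1]]
[ 0.5345 -0.059   0.2638 -0.    ] 15.114799869706626 [[0.2, 0.1], [3.8, -0.4], [-0.6, 0.5], [0.5, 0.5], [-0.6, 0.5], [0.1, -0.8], [-0.7, -1.0]]
[1.52 9.   1.47] [-1.34 -0.02 -0.02]
plate in fix [-0.0219  0.0011  0.0857]
yaw rel deg 0.029891109695991652 nose up deg -0.10196180462552366
```

```bash
sed -i 's/FX=.*; TH=np.radians(15.05); PO=.*/FX=np.array([.5344,-.0591,.05]); TH=np.radians(15.08); PO=np.array([.0014,.0149,.0013])/' pl.py; python3 -c "
from pl import *
where();go(*tgt(-.018,.029),0)"
```

```text
plate in fixture mm [-21.7   1.3  85.8] roterr [-0.0025 -0.0009 -0.0014] F [-0.4 -0.5 -1.8] T [ 0.02 -0.02  0.04] 22.1 0.010485801217209887
t 22.1 rotvec [0.002 0.001 0.001] shift cur cm [-0.37  5.68  0.14] shift final cm [-0.37  5.68  0.13] world cm [ 0.39 -0.03 -5.68]
```

```bash
python3 -m crank '[[-0.37,1.5,0.14,0.002,0.001,0.001,0.5],[0,1.5,0,0,0,0,0.5],[0,1.5,0,0,0,0,0.5],[0,1,0,0,0,0,0.5],[0,0.1,0,0,0,0,0.5],[0,0,0,0,0,0,0.5],[0,0,0,0,0,0,0.5]]'; python3 -c "
from pl import *
where();go(*tgt(-.018,.029),0)"; python3 look.py w16.png
```

```text
time_s: 22.8
tool_pos: [0.5192, -0.0627, 0.0962]
orientation: [0.094, -0.092, 0.701, -0.701]
wrist_force: [0.3, 1.7, -2.2]
width: 0.0104
plate in fixture mm [-17.   -0.8  31.3] roterr [0.0002 0.0006 0.0028] F [ 0.3  1.7 -2.2] T [ 0.01  0.   -0.03] 22.8 0.010432490253073625
t 22.8 rotvec [-0.    -0.001 -0.003] shift cur cm [ 0.1   0.23 -0.08] shift final cm [ 0.1   0.23 -0.08] world cm [-0.12  0.05 -0.23]
22.85
```

View pics/w16.png

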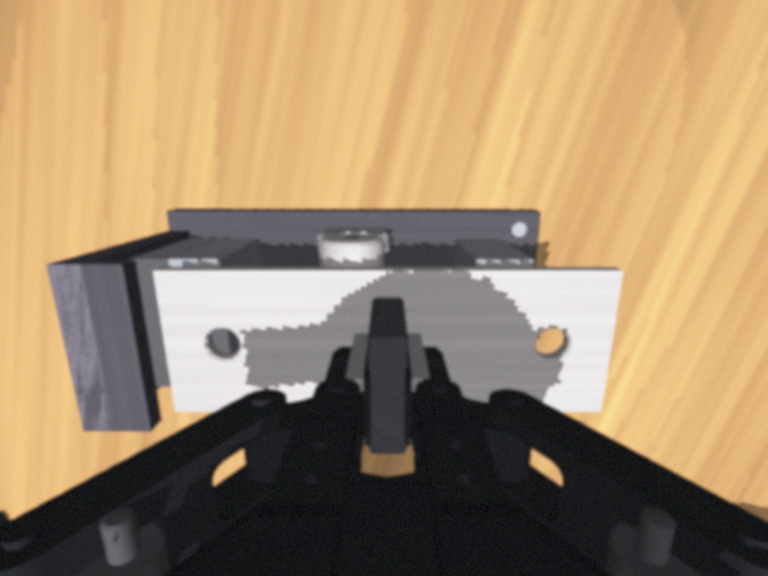

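```bash
python3 -m crank '[[0,0.2,-0.06,0,0,-0.002,0.5],[-0.4,0,0,0,0,0,0.5],[-0.4,0,0,0,0,0,0.5],[-0.4,0,0,0,0,0,0.5],[0,0,0,0,0,0,0.5]]'; python3 -c "
from pl import *
where();go(*tgt(0,.029),0)"
python3 -m crank '[[0,0,0,0,0,0,0.5]]' >/dev/null; python3 -c "
from pl import *
where();go(*tgt(0,.029),0)"
```

```text
time_s: 23.35
tool_pos: [0.5309, -0.0592, 0.0935]
orientation: [-0.092, 0.092, -0.701, 0.701]
wrist_force: [0.6, 0.6, -2.1]
width: 0.0103
plate in fixture mm [-4.8 -0.4 28.6] roterr [0.0001 0.0011 0.    ] F [ 0.6  0.6 -2.1] T [-0.01  0.   -0.03] 23.35 0.010292368672840389
t 23.35 rotvec [-0.    -0.001 -0.   ] shift cur cm [-0.48 -0.04 -0.05] shift final cm [-0.48 -0.04 -0.04] world cm [0.45 0.17 0.04]
plate in fixture mm [-5.7 -0.3 28.4] roterr [-0.0002  0.0014 -0.001 ] F [ 0.4 -0.  -1.5] T [0.01 0.03 0.03] 23.45 0.010640516961814846
t 23.45 rotvec [ 0.    -0.001  0.001] shift cur cm [-0.57 -0.06 -0.04] shift final cm [-0.57 -0.06 -0.03] world cm [0.54 0.18 0.06]
```

```bash
python3 -m crank '[[-0.3,0,-0.03,0,-0.001,0,0.5],[-0.25,0,0,0,0,0,0.5],[0,0,0,0,0,0,0.5],[0,0,0,0,0,0,0.5]]'; python3 -c "
from pl import *
where();where();go(*tgt(0,.029),0)";python3 look.py w17.png
```

```text
time_s: 23.85
tool_pos: [0.5352, -0.0576, 0.0934]
orientation: [0.092, -0.093, 0.701, -0.701]
wrist_force: [0.3, -0.2, -2.0]
width: 0.011
plate in fixture mm [-0.2 -0.1 28.5] roterr [-0.0002  0.0003 -0.0008] F [ 0.3 -0.2 -2. ] T [-0.    0.02  0.02] 23.85 0.010959181937376142
plate in fixture mm [-0.2 -0.1 28.5] roterr [-0.0002  0.0003 -0.0008] F [ 0.3 -0.2 -2. ] T [-0.    0.02  0.02] 23.85 0.010959181937376142
t 23.85 rotvec [ 0.    -0.     0.001] shift cur cm [-0.02 -0.05 -0.01] shift final cm [-0.02 -0.05 -0.01] world cm [0.02 0.01 0.05]
23.9
```

View pics/w17.png

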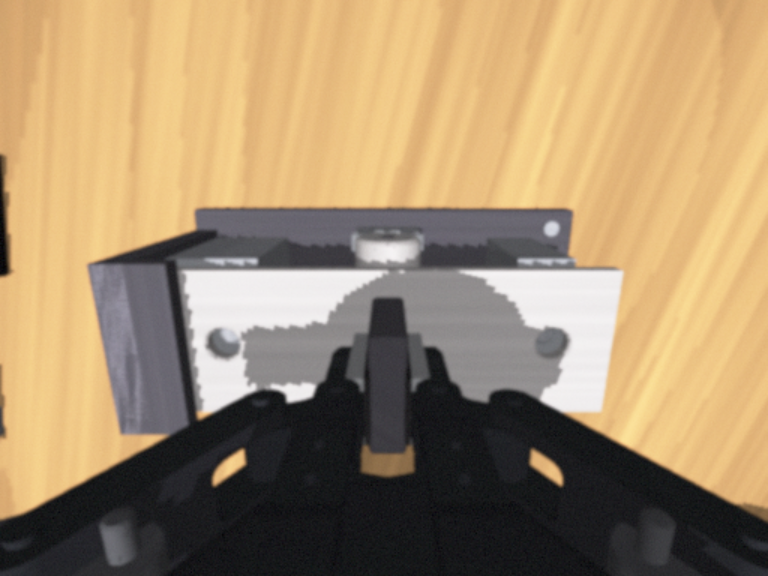

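Plate's edge is under the lip (left, column ~185) and no contact; holes at (224,342) and (551,342) now show grey studs. Lowering.

```bash
python3 -m crank '[[0,0.2,0,0,0,0,0.5],[0,0.2,0,0,0,0,0.5],[0,0.2,0,0,0,0,0.5],[0,0,0,0,0,0,0.5],[0,0,0,0,0,0,0.5]]'; python3 -c "
from pl import *
where();go(*tgt(0,.018),0)"; python3 look.py w18.png
```

```text
time_s: 24.4
tool_pos: [0.5352, -0.0576, 0.0873]
orientation: [0.092, -0.093, 0.701, -0.701]
wrist_force: [-0.7, 0.8, -1.7]
width: 0.0104
plate in fixture mm [-0.3 -0.1 22.4] roterr [-0.0002  0.0003 -0.0009] F [-0.7  0.8 -1.7] T [ 0.05 -0.02  0.05] 24.4 0.010414067689967294
t 24.4 rotvec [ 0.    -0.     0.001] shift cur cm [-0.02  0.44 -0.01] shift final cm [-0.02  0.44 -0.01] world cm [ 0.02  0.01 -0.44]
24.45
```

View pics/w18.png

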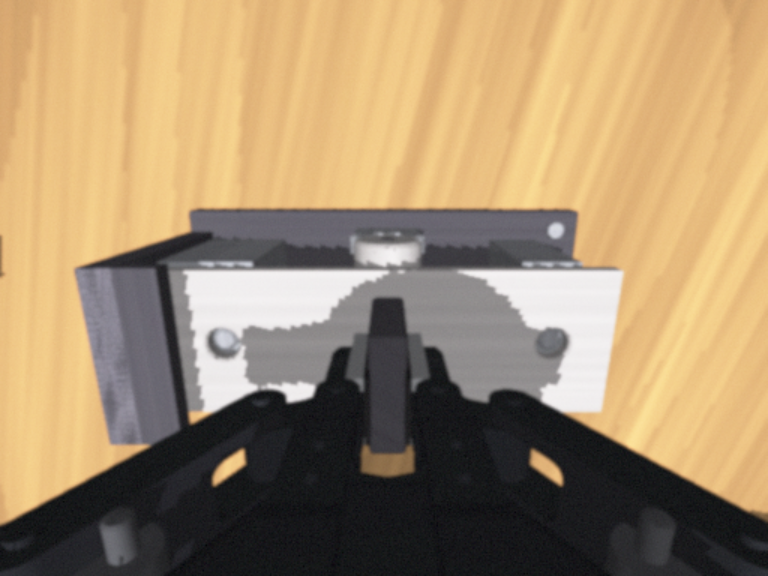

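```bash
python3 -m crank '[[0,0.2,0,0,0,0,0.5],[0,0.2,0,0,0,0,0.5],[0,0.1,0,0,0,0,0.5],[0,0,0,0,0,0,0.5],[0,0,0,0,0,0,0.5]]'; python3 -c "
from pl import *
where()"; python3 look.py w19.png; python3 -c "
import cv2;im=cv2.imread('pics/w19.png');cv2.imwrite('pics/w19z.png',cv2.resize(im[200:440,70:640],None,fx=1.4,fy=1.4))"
```

```text
time_s: 24.95
tool_pos: [0.5353, -0.0576, 0.0826]
orientation: [-0.093, 0.093, -0.701, 0.701]
wrist_force: [-1.3, -0.7, -0.1]
width: 0.0107
plate in fixture mm [-0.2 -0.1 17.7] roterr [-0.0001  0.0002 -0.0005] F [-1.3 -0.7 -0.1] T [0.02 0.15 0.04] 24.95 0.010684901046104223
25.0
```

View pics/w19z.png

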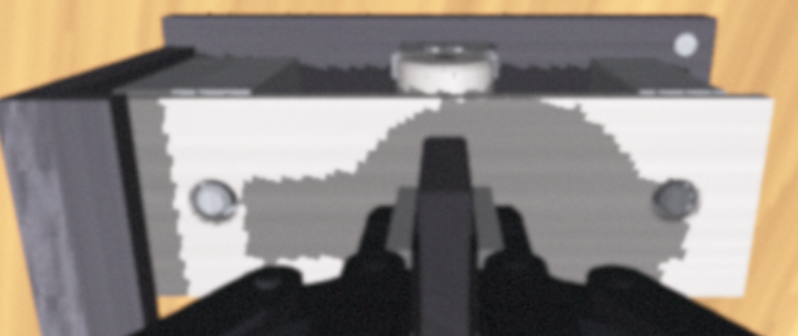

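```bash
python3 -m crank '[[0,0.1,0,0,0,0,0.5],[0,0.1,0,0,0,0,0.5],[0,0,0,0,0,0,0.5],[0,0,0,0,0,0,0.5]]'; python3 -c "
from pl import *
where()"
```

```text
time_s: 25.4
tool_pos: [0.5353, -0.0578, 0.0825]
orientation: [-0.093, 0.093, -0.701, 0.701]
wrist_force: [-4.1, 1.0, 11.9]
width: 0.0108
plate in fixture mm [-0.2 -0.3 17.6] roterr [ 0.0004 -0.0002 -0.0001] F [-4.1  1.  11.9] T [ 0.46  1.41 -0.02] 25.4 0.010802009389975826
```

```bash
python3 -m crank '[[0,-0.15,0,0,0,0,1.4],[0,0,0,0,0,0,2],[0,0,0,0,0,0,3],[0,0,0,0,0,0,4],[0,0,0,0,0,0,4]]'; python3 -m crank '[[0,-2,0,0,0,0,4],[0,-3,0,0,0,0,4],[0,-4,0,0,0,0,4],[0,-4,0,0,0,0,4],[0,-3,0,0,0,0,4],[0,0,0,0,0,0,4],[0,0,0,0,0,0,4]]'
python3 look.py w20.png plate_grip
```

```text
time_s: 25.9
tool_pos: [0.5352, -0.0576, 0.0816]
orientation: [0.092, -0.093, 0.701, -0.701]
wrist_force: [0.4, -0.2, 0.0]
width: 0.04
time_s: 26.6
tool_pos: [0.5353, -0.0574, 0.2422]
orientation: [0.093, -0.092, 0.701, -0.701]
wrist_force: [-1.1, 0.8, -1.0]
width: 0.04
plate_grip 0.95 [ 0.5332 -0.0625  0.091 ]
plate_grip 0.61 [0.5561 0.1425 0.0215]
26.7
```

View pics/w20.png

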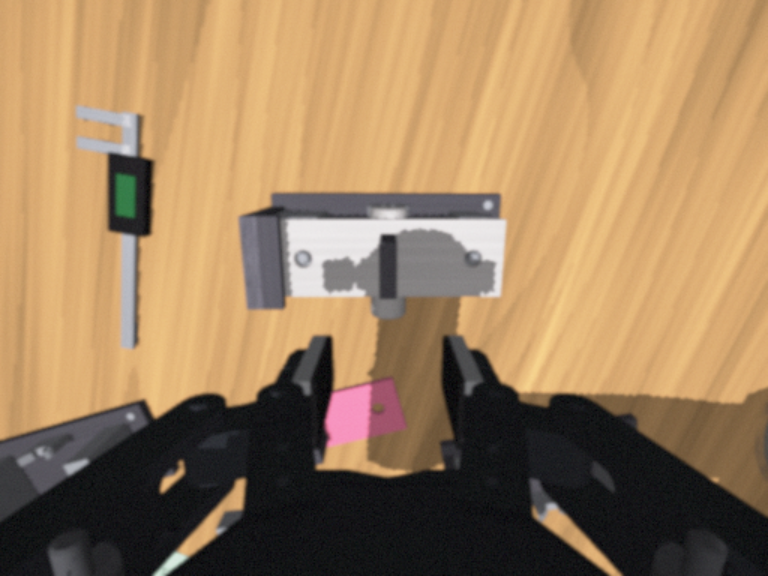

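```bash
python3 - <<'E'
from pl import *
im=cv2.imread('pics/w20.png'); cv2.imwrite('pics/w20z.png',cv2.resize(im[185:330,230:520],None,fx=2.7,fy=2.7,interpolation=cv2.INTER_CUBIC))
Rf=R.from_euler('z',TH)
for y in (-.045,-.04,-.035): print("-y end centre/top rim",y,(w2p("wrist",np.array([FX+Rf.apply([0,y,0]),FX+Rf.apply([0,y,.015])]))*1.5).round(1).tolist())
for y in (.045,.05,.055,.06): print("+y end",y,(w2p("wrist",np.array([FX+Rf.apply([0,y,.015]),FX+Rf.apply([0,y,0])]))*1.5).round(1).tolist())
print((w2p("wrist",np.array([FX+Rf.apply([a,b,.024]) for a in(-.088,.088) for b in(-.03,.03)]))*1.5).round(1).tolist())
E
```

```text
-y end centre/top rim -0.045 [[385.4, 196.5], [385.4, 197.7]]
-y end centre/top rim -0.04 [[385.4, 202.9], [385.4, 204.5]]
-y end centre/top rim -0.035 [[385.4, 209.3], [385.4, 211.2]]
+y end 0.045 [[385.6, 310.9], [385.6, 305.1]]
+y end 0.05 [[385.6, 316.7], [385.6, 310.7]]
+y end 0.055 [[385.6, 322.5], [385.6, 316.2]]
+y end 0.06 [[385.6, 328.2], [385.7, 321.7]]
[[504.1, 219.0], [498.4, 296.4], [266.6, 219.4], [272.6, 296.7]]
```

View pics/w20z.png

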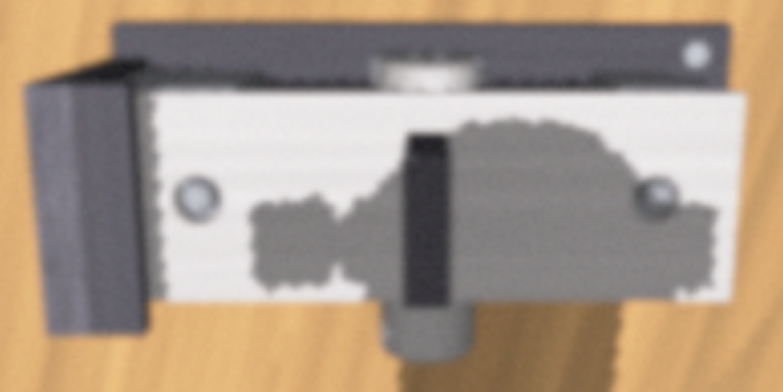

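```bash
python3 - <<'E'
from pl import *
im=save("scene","s21.png",1.5); cv2.imwrite('pics/s21z.png',cv2.resize(im[140:250,150:260,::-1],None,fx=5,fy=5,interpolation=cv2.INTER_CUBIC))
Rf=R.from_euler('z',TH)
for t in["plate_grip","pen_cup","setup_block","caliper","carton"]:
    for d in place_of(t,"scene"):
        w=c2w("scene",d["point"]); print(t,round(d["p"],2),w.round(4), (Rf.inv().apply(w-FX)*1000).round(1) if t=="plate_grip" else "")
E
```

```text
plate_grip 0.96 [ 0.5358 -0.0622  0.0939] [ 0.5 -3.4 43.9]
plate_grip 0.87 [0.6036 0.5045 0.025 ] [213.4 526.2 -25. ]
pen_cup 0.75 [ 5.516e-01 -3.273e-01  3.000e-04] 
setup_block 0.7 [0.6044 0.312  0.0031] 
caliper 0.66 [ 0.7651 -0.0031 -0.0028] 
carton 0.63 [ 0.4303  0.5373 -0.0027]
```

View pics/s21z.png

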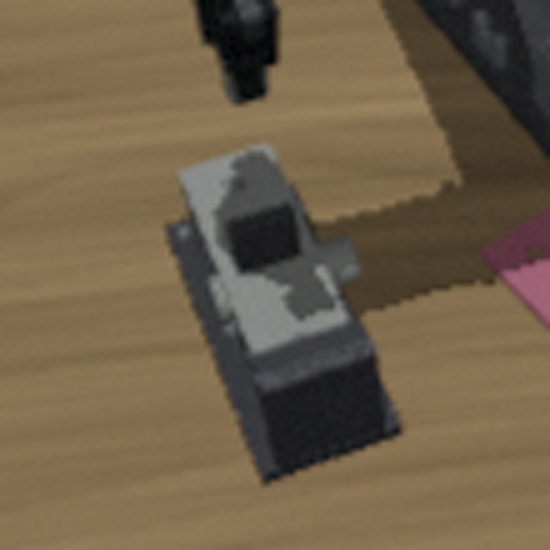

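```bash
python3 -c "
from bench import *
print(finish_job()); print(read_state()['time_s'])"
```

```text
the job is handed in; nothing more can be done
None
the job is handed in; nothing more can be done
```

The roller lies in both V rests of the right-most fixture. The keeper plate sits flat over both studs with its leading edge under the lip. I handed the job in at about 27 s with the gripper open and clear; no verdict was reported.

- **Roller:** it is centred across to within about 1 mm. It sits about 7 mm off centre along its axis, towards the fixture's +y side (separate estimates 5 to 7.5 mm, limit 12 mm), and I did not correct this. Its tilt was not measured after release, but the pictures show it lying straight in the rests.
- **Plate:** both studs show in the holes. It pressed on the shoulders with about 12 N, at an underside height of 17.6 mm above the cradle point (18 mm nominal). The scene network put the grip block 43.9 mm above it (44 mm nominal).
- **Disagreement:** after release, the networks put the grip block about 3.4 mm off along y. My own fit, made from the tool pose just before release, gave within 0.3 mm, and the plate's outline in the picture matched it. Seated over the studs, the plate has only 1.5 mm of play, so I trusted the fit.
- **Bystanders:** the pen cup, drilled block, caliper and carton showed no shift beyond measuring noise.

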